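# Close the mincer head: two spacers, then the keyed end ring held home

### The arm

A 7-joint arm with a two-finger parallel gripper is mounted at the origin on the work surface. World frame = base frame: x ahead of the robot, y to its left, z up, the work surface at z = 0. Lengths are in m, angles in rad, forces in N, time in s.
With the tool pointing down it reaches from about 0.35 to 0.9 m from the base axis. Payload 7.2 kg.
Tool frame: the origin (TCP) lies midway between the tips of the shut fingers; the grasp point (between the pads) lies 19 mm behind it; y points along the fingers, x is the direction in which the jaws open and shut, and the axes are right-handed (so a half turn about y gives the same grasp; the last joint's range is limited). The gripper opens to 85 mm and grips with 20 to 120 N. Pads are 22 mm wide; open, the fingers measure 114 mm over their backs; the gripper's body (76 mm by 85 mm) begins 54 mm behind the grasp point. The pads swing forward as they close: fully open they stand 13 mm farther back than shut.
Start: joints at [1.153, 0.411, -0.013, 1.596, 0.006, 1.134, -0.082], TCP at [0.214, -0.587, 0.231] pointing down, gripper open.
Joint ranges: [-2.95, 2.95], [-0.29, 1.99], [-1.47, 1.44], [0.14, 2.54], [-1.03, 4.17], [0.13, 1.85], [-2.86, 2.86]. Speed limits (rad/s): [2.39, 2.39, 3.01, 3.01, 3.14, 3.14, 3.14].

### API

Orientations are given as a rotation vector (axis times angle).
In Python, from station import * gives the robot as it stands.
- The arm moves only by the tool carry_out, never from a script. Its argument "commands" is a list of rows, each a list of 7 numbers: the shift along the tool's x, y, z in m, then the turn, a rotation vector about the tool's x, y, z in rad, then the finger opening in m, from 0 to 0.0854. In form: [[dx, dy, dz, rx, ry, rz, fingers], ...]. A call has 1 to 8 rows; each row is the pose to reach, as a shift and turn from the pose commanded when the call began, along the tool's axes at that moment; what a row does not reach only later rows make up. A row lasts 1/10 s, in which the tool goes at most 50 mm and 8.59 degrees, less where a joint would pass 70% of its speed; a pose out of reach is approached as far as the arm can. A call with a gripper value outside its range is refused whole. The fingers move at their own pace and stop on an object; the grip force is fixed at half the most. Time passes only in rows, so rows that repeat a pose let the fingers close. It gives the time, the measured TCP pose, the force and the opening at its end, in the units of the state.
- get_obs(): the state, without advancing time (a new reading comes with each control period).
- grab_frame(name): name is "scene" or "top" or "wrist"; returns a dict with "img" (384x512x3 uint8, red, green, blue), "intrinsics" (3x3 intrinsics, pixels), "k1" (the pictures are not rectified: a ray, as slopes to the right and down, at radius r is drawn at 1 + k1 r^2 times it, then the intrinsics apply), "world_to_cam" (4x4, takes a point from world to camera coordinates). Camera axes: x right, y up, looking along -z (the intrinsics and any distortion apply to the point x, -y, -z); pixel columns grow to the right and rows downward; lengths in m; the calibration is good to about 2 mm. A picture is of the moment at which its call begins. There is no depth.
- finish_job(): hands the job in, once; it reports no verdict.
The state is a dict: "t": time; "q": joint angles; "qd": joint speeds; "joint_efforts": joint torques, N m; "tool_pos": TCP position; "eef_rot": TCP orientation; "contact_force": force on the tool from outside, world axes, zero at the start; "moment": the same for the moment, N m; "grip_width": finger opening in m.
Only numpy, scipy, OpenCV 4.12 (cv2) and the standard library are available. Lean on these libraries where they do the work, as an engineer would, in place of code of your own. Each camera call takes 0.05 s, during which the arm holds its last target.

### The job

Finish the mincer head that stands mouth-up in its stand: lay exactly two of the four spacer rings over its centre stud, flat on the perforated plate, then put the knurled end ring over them and turn it until the keyways hidden inside drop over the pins. Push the ring fully home against the spring and finish while still holding it there with the gripper, so that I can clip it in place. Leave the other two spacers and everything else on the table where they are.

Things in the scene. Friction and masses are not known exactly. Their poses are not given: they have to be found in the camera images.
- mincer_head: Mincer head (barrel of a meat mincer), plain aluminium, standing mouth-up in a round bench stand, fixed to the table. Origin: on its axis at the table; z up along the axis. Its feed neck, 56 mm across, topmost point 88 mm up, points 100 mm out along body +x. Barrel 62 mm across, shoulder flange 68 mm across at 100 mm, nose and stud above it.
- shoulder (a point): Centre of the head's shoulder, 100 mm above the head's origin: the end ring's underside rests here when home. On it stands the round nose, 49 mm across, bevelled top 16 mm above the shoulder. Three steel pins, 6 mm thick, stick out sideways 3.5 mm from the nose at 60, 180 and 300 degrees from body +x, their tops 8 mm above the shoulder.
- stud_tip (a point): Tip of the worm stud on the head's axis, 144 mm above the head's origin. The stud is 12 mm thick, bevelled over its top 6 mm, and stands 22 mm out of the sprung perforated plate, 46 mm across, that lies in the mouth with its face 122 mm above the head's origin when free.
- mincer_plate (a joint): How far the sprung plate is pressed down, m: 0 free, 0.004 with two spacers on it and the end ring fully home (limit 0.006). The spring pushes up with 6 N at 0 and 12 N at 0.004, more than the weight of ring and spacers: let go, the ring rises about 4 mm.
- end_ring: Knurled end ring of plain steel: a round cap 66 mm across, 40 mm tall, 0.2 to 0.33 kg, open side down on the table to the robot's right. Origin: centre of its underside, z up. Inside 58 mm wide and 34 mm deep; an inner land, 52 mm wide, along the lowest 10 mm is cut by three keyways 10 mm wide, 120 degrees apart, not visible from outside and at an unknown angle to body x.
- ring_top (a point): Centre of the end ring's top (24 mm hole), 40 mm above its origin. The ring slips over spacers and nose and rests on the pins, underside 8 mm above the shoulder. Turned either way under a light push it drops within 2.1 rad (or at once, if the keyways already meet the pins): about 4 mm freely until its top wall meets the second spacer, then 4 mm more, pushed against the spring, to home.
- spacer1: One of four alike plain steel spacer rings, 42 mm across, 8 mm thick, hole 18 mm, 36 to 54 g, lying flat on the small wooden board. Origin: centre of its underside, z up. Any two of them are needed; over the stud the first rests with its origin 122 mm above the head's origin, the second at 130 mm.
- spacer2: One of four alike plain steel spacer rings, 42 mm across, 8 mm thick, hole 18 mm, 36 to 54 g, lying flat on the small wooden board. Origin: centre of its underside, z up. Any two of them are needed; over the stud the first rests with its origin 122 mm above the head's origin, the second at 130 mm.
- spacer3: One of four alike plain steel spacer rings, 42 mm across, 8 mm thick, hole 18 mm, 36 to 54 g, lying flat on the small wooden board. Origin: centre of its underside, z up. Any two of them are needed; over the stud the first rests with its origin 122 mm above the head's origin, the second at 130 mm.
- spacer4: One of four alike plain steel spacer rings, 42 mm across, 8 mm thick, hole 18 mm, 36 to 54 g, lying flat on the small wooden board. Origin: centre of its underside, z up. Any two of them are needed; over the stud the first rests with its origin 122 mm above the head's origin, the second at 130 mm.
- board: Small wooden board 170 x 180 x 18 mm, fixed, to the robot's left, with the four spacers on it in a 2 x 2 pattern about 76 x 80 mm apart. Origin: centre of its underside (top at 18 mm).
- spare_plate: Bystander, not to be disturbed: spare perforated mincer plate, plain steel disc 62 mm across, 9 mm thick, with coarse holes; lies flat. Origin at its underside.
- cross_knife: Bystander, not to be disturbed: four-armed mincer knife, plain steel, 56 mm across, 12 mm high at the hub; lies flat. Origin at its underside.
- boning_knife: Bystander, not to be disturbed: boning knife lying flat, black handle 130 x 28 x 18 mm, narrow blade 150 mm long. Origin at its underside.
- steel: Bystander, not to be disturbed: sharpening steel lying on the table, black handle 120 x 26 x 26 mm, round rod 240 mm long. Origin at its underside.
- s_hook: Bystander, not to be disturbed: S-shaped meat hook of 7 mm steel rod, about 120 mm long, lying flat. Origin at its underside.
- shaker: Bystander, not to be disturbed: aluminium spice shaker, 58 mm across, 96 mm tall, standing. Origin at its underside.
Things that resemble listed ones, but are neither listed nor needed, are in the scene too. Leave any blue or green look-alike of the spacer1 alone.

How it is judged:
On the way:
1. two spacers, and only two, lie flat on the plate around the stud ((((horizontal distance between spacer1 and mincer_head below 0.006 m and z of spacer1 in the frame of mincer_head between 0.116 and 0.133 m and angle between spacer1's own z axis and vertical below 0.1 rad) and (horizontal distance between spacer2 and mincer_head below 0.006 m and z of spacer2 in the frame of mincer_head between 0.116 and 0.133 m and angle between spacer2's own z axis and vertical below 0.1 rad) and distance of each of spacer3, spacer4 from where it was at the start of the episode below 0.03 m) or ((horizontal distance between spacer1 and mincer_head below 0.006 m and z of spacer1 in the frame of mincer_head between 0.116 and 0.133 m and angle between spacer1's own z axis and vertical below 0.1 rad) and distance of each of spacer2, spacer4 from where it was at the start of the episode below 0.03 m and (horizontal distance between spacer3 and mincer_head below 0.006 m and z of spacer3 in the frame of mincer_head between 0.116 and 0.133 m and angle between spacer3's own z axis and vertical below 0.1 rad)) or ((horizontal distance between spacer1 and mincer_head below 0.006 m and z of spacer1 in the frame of mincer_head between 0.116 and 0.133 m and angle between spacer1's own z axis and vertical below 0.1 rad) and distance of each of spacer2, spacer3 from where it was at the start of the episode below 0.03 m and (horizontal distance between spacer4 and mincer_head below 0.006 m and z of spacer4 in the frame of mincer_head between 0.116 and 0.133 m and angle between spacer4's own z axis and vertical below 0.1 rad)) or (distance of each of spacer1, spacer4 from where it was at the start of the episode below 0.03 m and (horizontal distance between spacer2 and mincer_head below 0.006 m and z of spacer2 in the frame of mincer_head between 0.116 and 0.133 m and angle between spacer2's own z axis and vertical below 0.1 rad) and (horizontal distance between spacer3 and mincer_head below 0.006 m and z of spacer3 in the frame of mincer_head between 0.116 and 0.133 m and angle between spacer3's own z axis and vertical below 0.1 rad)) or (distance of each of spacer1, spacer3 from where it was at the start of the episode below 0.03 m and (horizontal distance between spacer2 and mincer_head below 0.006 m and z of spacer2 in the frame of mincer_head between 0.116 and 0.133 m and angle between spacer2's own z axis and vertical below 0.1 rad) and (horizontal distance between spacer4 and mincer_head below 0.006 m and z of spacer4 in the frame of mincer_head between 0.116 and 0.133 m and angle between spacer4's own z axis and vertical below 0.1 rad)) or (distance of each of spacer1, spacer2 from where it was at the start of the episode below 0.03 m and (horizontal distance between spacer3 and mincer_head below 0.006 m and z of spacer3 in the frame of mincer_head between 0.116 and 0.133 m and angle between spacer3's own z axis and vertical below 0.1 rad) and (horizontal distance between spacer4 and mincer_head below 0.006 m and z of spacer4 in the frame of mincer_head between 0.116 and 0.133 m and angle between spacer4's own z axis and vertical below 0.1 rad))) and horizontal distance between end_ring and mincer_head above 0.06 m), for 0.2 s.
At the end, for the whole second after the job is handed in: Two spacers around the stud (within 6 mm of the axis, flat), the other two within 30 mm of their start; end ring home over the pins (within 1.8 mm in height, 3 mm of the axis, tilt under 0.06 rad), sprung plate pressed over 2 mm, gripper still on the ring (over 3 N), all through the last second (horizontal distance between end_ring and mincer_head below 0.003 m and z of end_ring in the frame of mincer_head between 0.0975 and 0.1018 m and angle between end_ring's own z axis and vertical below 0.06 rad and contact force between the fingers and end_ring above 3 N and value of joint mincer_plate above 0.002 m and (((horizontal distance between spacer1 and mincer_head below 0.006 m and z of spacer1 in the frame of mincer_head between 0.113 and 0.13 m and angle between spacer1's own z axis and vertical below 0.1 rad) and (horizontal distance between spacer2 and mincer_head below 0.006 m and z of spacer2 in the frame of mincer_head between 0.113 and 0.13 m and angle between spacer2's own z axis and vertical below 0.1 rad) and distance of each of spacer3, spacer4 from where it was at the start of the episode below 0.03 m) or ((horizontal distance between spacer1 and mincer_head below 0.006 m and z of spacer1 in the frame of mincer_head between 0.113 and 0.13 m and angle between spacer1's own z axis and vertical below 0.1 rad) and distance of each of spacer2, spacer4 from where it was at the start of the episode below 0.03 m and (horizontal distance between spacer3 and mincer_head below 0.006 m and z of spacer3 in the frame of mincer_head between 0.113 and 0.13 m and angle between spacer3's own z axis and vertical below 0.1 rad)) or ((horizontal distance between spacer1 and mincer_head below 0.006 m and z of spacer1 in the frame of mincer_head between 0.113 and 0.13 m and angle between spacer1's own z axis and vertical below 0.1 rad) and distance of each of spacer2, spacer3 from where it was at the start of the episode below 0.03 m and (horizontal distance between spacer4 and mincer_head below 0.006 m and z of spacer4 in the frame of mincer_head between 0.113 and 0.13 m and angle between spacer4's own z axis and vertical below 0.1 rad)) or (distance of each of spacer1, spacer4 from where it was at the start of the episode below 0.03 m and (horizontal distance between spacer2 and mincer_head below 0.006 m and z of spacer2 in the frame of mincer_head between 0.113 and 0.13 m and angle between spacer2's own z axis and vertical below 0.1 rad) and (horizontal distance between spacer3 and mincer_head below 0.006 m and z of spacer3 in the frame of mincer_head between 0.113 and 0.13 m and angle between spacer3's own z axis and vertical below 0.1 rad)) or (distance of each of spacer1, spacer3 from where it was at the start of the episode below 0.03 m and (horizontal distance between spacer2 and mincer_head below 0.006 m and z of spacer2 in the frame of mincer_head between 0.113 and 0.13 m and angle between spacer2's own z axis and vertical below 0.1 rad) and (horizontal distance between spacer4 and mincer_head below 0.006 m and z of spacer4 in the frame of mincer_head between 0.113 and 0.13 m and angle between spacer4's own z axis and vertical below 0.1 rad)) or (distance of each of spacer1, spacer2 from where it was at the start of the episode below 0.03 m and (horizontal distance between spacer3 and mincer_head below 0.006 m and z of spacer3 in the frame of mincer_head between 0.113 and 0.13 m and angle between spacer3's own z axis and vertical below 0.1 rad) and (horizontal distance between spacer4 and mincer_head below 0.006 m and z of spacer4 in the frame of mincer_head between 0.113 and 0.13 m and angle between spacer4's own z axis and vertical below 0.1 rad)))); the arm keeps its last pose, push and grip.
It fails at once if a bystander was moved by more than 40 mm (distance of any of spare_plate, cross_knife, boning_knife, steel, s_hook, shaker from where it was at the start of the episode above 0.04 m).
It also fails if it takes over 67 s, if anything falls off the work surface, if the arm or the gripper's body presses on something with over 40 N, if the wrist force passes 120 N, or if a joint passes its speed limit or range.

## Working session

There is one attempt and no reset: what is moved stays moved. The work goes in short steps, Python scripts to look and compute and a tool call to move; the robot and the scene stay as the last step left them, time stands still between calls to the robot, and variables do not carry over. Pictures are saved under pics/ and viewed, and the job is handed in when it is done.

Besides the shell and the picture viewer there is one more tool, called after "Emit:" as name(argument=value, ...), one argument or row to a line, values as JSON. carry_out: Moves the arm, as the interface text tells. Its arguments: {"type":"object","properties":{"commands":{"type":"array","items":{"type":"array","items":{"type":"number"}}}},"required":["commands"]}

```bash
ls; mkdir -p pics
python3 - <<'E'
from station import *
import cv2
for n in ["scene","top","wrist"]:
    f=grab_frame(n); cv2.imwrite(f"pics/a_{n}.png",f["img"][:,:,::-1])
    print(n,f["intrinsics"].tolist(),f["k1"],f["world_to_cam"].round(4).tolist())
o=get_obs(); print(o)
E
```

```text
pics
scene [[427.65807074443603, 0.0, 247.74004571835604], [0.0, 427.65807074443603, 188.26346529489052], [0.0, 0.0, 1.0]] -0.052592522163437405 [[-0.6638, 0.7479, -0.0012, 0.3291], [-0.6149, -0.5449, 0.57, 0.2895], [0.4257, 0.3791, 0.8216, -1.4887], [0.0, 0.0, 0.0, 1.0]]
top [[459.2186061402555, 0.0, 254.96302823598762], [0.0, 459.2186061402555, 189.98117800009092], [0.0, 0.0, 1.0]] -0.16408765495490876 [[0.0298, -0.9996, -0.0012, 0.0538], [0.9962, 0.0296, 0.0815, -0.5526], [-0.0814, -0.0037, 0.9967, -1.4483], [0.0, 0.0, 0.0, 1.0]]
wrist [[324.52202167624694, 0.0, 256.6887437213799], [0.0, 324.52202167624694, 186.21557016713302], [0.0, 0.0, 1.0]] -0.07908902712741227 [[0.3425, -0.9395, 0.0012, -0.6249], [0.8988, 0.3273, -0.2918, 0.0371], [0.2737, 0.101, 0.9565, -0.3793], [0.0, 0.0, 0.0, 1.0]]
{'t': 0.15, 'q': array([ 1.15283077,  0.41065415, -0.01271019,  1.59542626,  0.00562103,
        1.1341022 , -0.08219855]), 'qd': array([-5.73230591e-04,  2.83634220e-04,  3.04165193e-04, -9.84143929e-04,
       -5.63383846e-04, -1.86250385e-08,  6.93510597e-04]), 'joint_efforts': array([-2.16430536e-02, -5.53101325e+01,  6.21480178e-01, -2.69323665e+01,
       -1.44059429e-02,  2.20182594e-01,  1.47376220e-03]), 'tool_pos': array([ 0.21437505, -0.58763117,  0.23189321]), 'eef_rot': array([-1.35538629,  0.94686431, -0.94890945]), 'contact_force': array([0.10986041, 0.48107809, 1.20598471]), 'moment': array([-0.09066509,  0.02029862,  0.01004211]), 'grip_width': 0.08535933060837882}
```

View pics/a_scene.png

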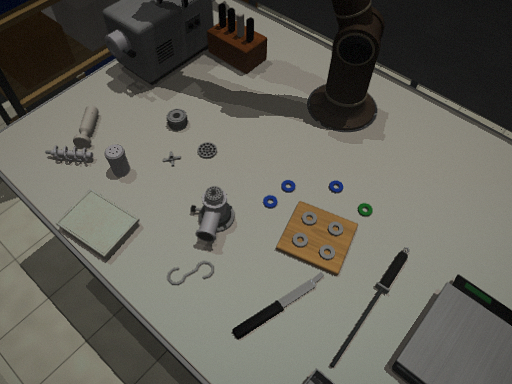

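View pics/a_top.png

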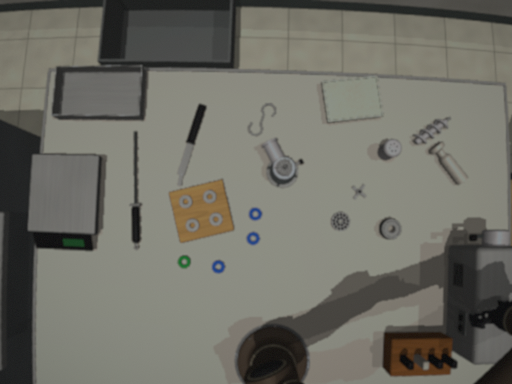

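View pics/a_wrist.png

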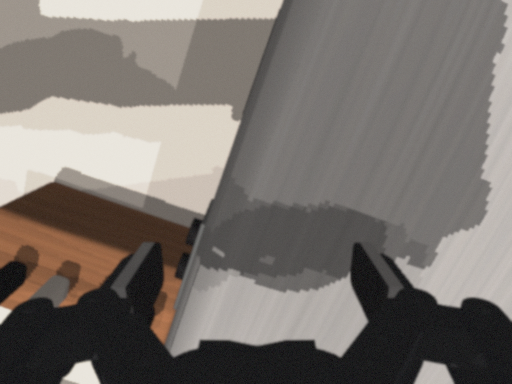

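```bash
cat > h.py <<'E'
from station import *
import numpy as np, cv2
from scipy.spatial.transform import Rotation as R
def proj(f,P):
    P=np.atleast_2d(P); c=(f["world_to_cam"][:3,:3]@P.T).T+f["world_to_cam"][:3,3]
    s=np.c_[c[:,0]/-c[:,2],-c[:,1]/-c[:,2]]; r2=(s**2).sum(1,keepdims=True); s=s*(1+f["k1"]*r2)
    K=f["intrinsics"]; return s@K[:2,:2].T+K[:2,2]
def unproj(f,uv,z):
    K=f["intrinsics"]; d=(np.array(uv,float)-K[:2,2])/[K[0,0],K[1,1]]; s=d.copy()
    for _ in range(30): s=d/(1+f["k1"]*(s@s))
    W=f["world_to_cam"]; Rw=W[:3,:3].T; C=-Rw@W[:3,3]; r=Rw@np.array([s[0],-s[1],-1])
    return C+r*(z-C[2])/r[2]
E
python3 -c "
from h import *
o=get_obs();print(R.from_rotvec(o['eef_rot']).as_matrix().round(3))"
```

```text
[[ 0.343  0.001  0.939]
 [-0.939 -0.001  0.343]
 [ 0.001 -1.     0.   ]]
```

Run:
```python
from h import *
f=grab_frame("top"); im=f["img"][:,:,::-1]
a=cv2.resize(im[170:250,160:270],None,fx=5,fy=5,interpolation=cv2.INTER_CUBIC)
b=cv2.resize(im[130:190,255:310],None,fx=6,fy=6,interpolation=cv2.INTER_CUBIC)
c=cv2.resize(im[205:250,370:415],None,fx=6,fy=6,interpolation=cv2.INTER_CUBIC)
W=np.zeros((600,800,3),np.uint8)
a=cv2.resize(a,(440,320)); W[:320,:440]=a; W[:b.shape[0],450:450+b.shape[1]]=b; W[330:600,:270]=c
cv2.imwrite("pics/b_crop.png",W)
for n,uv in dict(s1=(185,201.5),s2=(209.5,196.5),s3=(192,225),s4=(215.5,219.5)).items(): print(n,unproj(f,uv,.026).round(4))
print("head",unproj(f,(284,169),.116).round(4),"ring",unproj(f,(390,228),.04).round(4))
```

```text
s1 [0.5069 0.293  0.026 ]
s2 [0.5253 0.2149 0.026 ]
s3 [0.4325 0.2676 0.026 ]
s4 [0.4525 0.193  0.026 ]
head [ 0.6091 -0.0157  0.116 ] ring [ 0.4404 -0.3644  0.04  ]
```

View pics/b_crop.png

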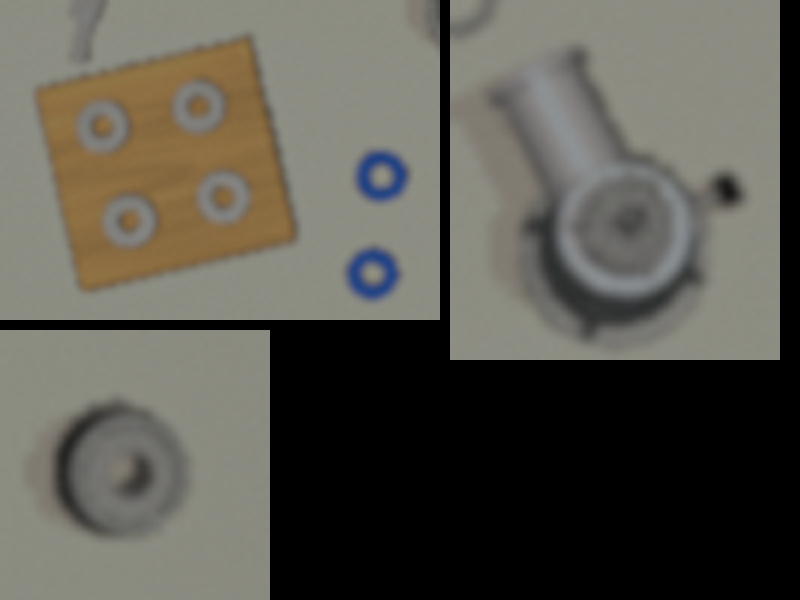

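```bash
cat >> h.py <<'E'
def Rd(yaw): # tool x at yaw, y down
    x=np.array([np.cos(yaw),np.sin(yaw),0]); y=np.array([0,0,-1.]); return np.c_[x,y,np.cross(x,y)]
def pose():
    o=get_obs(); return o["tool_pos"],R.from_rotvec(o["eef_rot"]).as_matrix(),o
def go(p,yaw_deg,base=None):
    P,M,o=pose()
    if base is not None: P=np.array(base)
    d=M.T@(np.array(p)-P); r=R.from_matrix(M.T@Rd(np.radians(yaw_deg))).as_rotvec()
    print("shift",d.round(4),"turn",r.round(4),"yaw now",np.degrees(np.arctan2(M[1,0],M[0,0])).round(2),"rows min",np.ceil(max(np.linalg.norm(d)/.05,np.linalg.norm(r)/.15)), "t",round(o["t"],2))
def camtool():
    P,M,o=pose(); f=grab_frame("wrist"); W=f["world_to_cam"]; T=np.eye(4);T[:3,:3]=M;T[:3,3]=P
    return W@T,f
E
python3 - <<'E'
from h import *
A,f=camtool(); np.save("A.npy",A); 
C=-A[:3,:3].T@A[:3,3]; print("cam in tool",C.round(4),"axis",(-A[2,:3]).round(3))
g=grab_frame("top")
for z in (0,.1,.2): print([unproj(g,(u,352),z).round(3)[:2] for u in (390,450)],unproj(g,(450,235),z).round(3))
def wr(p,yaw):
    T=np.eye(4);T[:3,:3]=Rd(np.radians(yaw));T[:3,3]=p
    return A@np.linalg.inv(T)
for yaw in (-70,-40,0,20,110):
  ff=dict(f); ff["world_to_cam"]=wr([.40,-.34,.2],yaw); print(yaw,proj(ff,[.44,-.364,.04]).round())
go([.38,-.36,.26],-40)
E
```

```text
cam in tool [-0.0008 -0.1425  0.0751] axis [-0.     0.956 -0.292]
[array([ 0.033, -0.388]), array([ 0.029, -0.597])] [ 0.421 -0.584  0.   ]
[array([ 0.06 , -0.358]), array([ 0.056, -0.553])] [ 0.422 -0.541  0.1  ]
[array([ 0.086, -0.327]), array([ 0.083, -0.508])] [ 0.423 -0.497  0.2  ]
-70 [[296. 139.]]
-40 [[306. 162.]]
0 [[298. 193.]]
20 [[287. 205.]]
110 [[221. 198.]]
shift [-0.157  -0.0283  0.2336] turn [ 3.000e-04 -5.228e-01  1.400e-03] yaw now -69.96 rows min 6.0 t 0.3
```

Emit:
carry_out(
  commands=[
    [-0.05,0,0.07,0,-0.13,0,0.085],
    [-0.1,0,0.14,0,-0.26,0,0.085],
    [-0.13,0.01,0.2,0,-0.39,0,0.085],
    [-0.14,0.02,0.25,0,-0.52,0,0.085],
    [-0.137,0.03,0.288,0,-0.523,0,0.085],
    [-0.137,0.03,0.288,0,-0.523,0,0.085],
    [-0.137,0.03,0.288,0,-0.523,0,0.085],
  ],
)

```text
t: 1.0
tool_pos: [0.4405, -0.3551, 0.1996]
eef_rot: [-1.499, 0.544, -0.54]
contact_force: [-0.2, -0.1, -5.6]
grip_width: 0.0851
```

Run:
```python
from h import *
P,M,o=pose(); print(P,o["q"].round(3),np.abs(o["qd"]).max()); 
f=grab_frame("wrist"); cv2.imwrite("pics/c_ring.png",f["img"][:,:,::-1]); print(np.linalg.norm(f["world_to_cam"]@np.r_[P,1]-0)); print(proj(f,[.44,-.364,.04]))
```

```text
[ 0.44045735 -0.35506719  0.199562  ] [ 0.786  0.357 -0.246  1.766  0.096  1.034 -0.187] 0.42041675586605465
1.0129068260327616
[[263.17639352 177.05706447]]
```

View pics/c_ring.png

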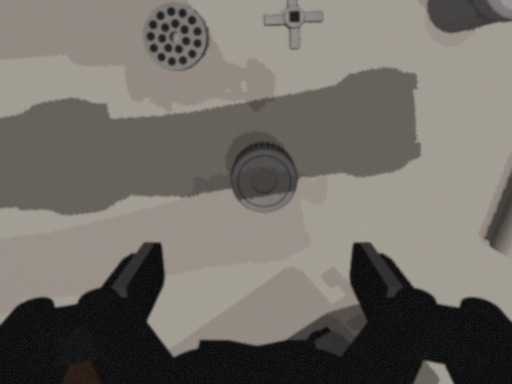

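Run:
```python
from h import *
go([.60,-.016,.28],0)
```

```text
shift [-0.0933 -0.0793  0.3602] turn [-0.0047 -0.6898 -0.0019] yaw now -39.52 rows min 8.0 t 1.05
```

Emit:
carry_out(
  commands=[
    [-0.012,-0.03,0.03,0,-0.1,0,0.085],
    [-0.024,-0.06,0.075,0,-0.2,0,0.085],
    [-0.036,-0.08,0.12,0,-0.3,0,0.085],
    [-0.048,-0.08,0.167,0,-0.4,0,0.085],
    [-0.06,-0.08,0.215,0,-0.5,0,0.085],
    [-0.072,-0.08,0.262,0,-0.6,0,0.085],
    [-0.084,-0.08,0.31,0,-0.69,0,0.085],
    [-0.093,-0.08,0.355,0,-0.698,0,0.085],
  ],
)

```text
t: 1.85
tool_pos: [0.5943, -0.0263, 0.2803]
eef_rot: [-1.571, -0.001, 0.004]
contact_force: [0.4, -1.1, -5.7]
grip_width: 0.085
```

Emit:
carry_out(
  commands=[
    [0,0,0,0,0,0,0.085],
    [0,0,0,0,0,0,0.085],
    [0,0,0,0,0,0,0.085],
  ],
)

```text
t: 2.15
tool_pos: [0.5939, -0.0297, 0.2803]
eef_rot: [-1.572, 0.003, 0.0]
contact_force: [0.7, -0.7, -6.0]
grip_width: 0.085
```

Run:
```python
from h import *
P,M,o=pose(); print(P,o["q"].round(3),np.abs(o["qd"]).max(),o["contact_force"]); 
f=grab_frame("wrist"); cv2.imwrite("pics/d_head.png",f["img"][:,:,::-1]); print(proj(f,[.609,-.0157,.116]))
A=f["world_to_cam"]@np.block([[M,P[:,None]],[np.zeros((1,3)),1]]); print(np.abs(A-np.load("A.npy")).max())
g=grab_frame("top");cv2.imwrite("pics/d_top.png",g["img"][:,:,::-1]);
go([.60,-.016,.28],0)
```

```text
[ 0.59387798 -0.02970154  0.28033946] [ 0.353  0.373 -0.517  1.579  0.192  1.243 -0.199] 0.01647505055600931 [ 0.65387211 -0.74778744 -6.04243416]
[[272.44598795 153.976022  ]]
0.0011381786289884621
shift [0.0059 0.0009 0.0141] turn [ 0.001  -0.0028 -0.001 ] yaw now -0.16 rows min 1.0 t 2.25
```

View pics/d_head.png

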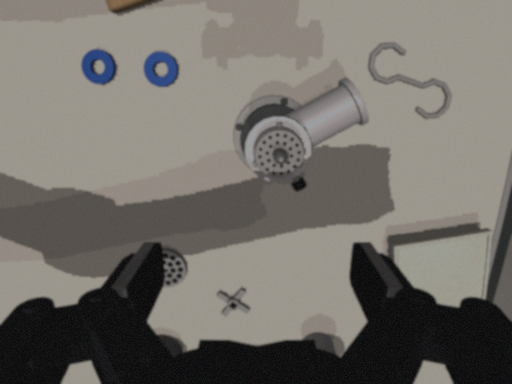

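Run:
```python
from h import *
im=cv2.imread("pics/d_head.png"); c=cv2.resize(im[90:190,230:330],None,fx=6,fy=6,interpolation=cv2.INTER_CUBIC)
f=grab_frame("wrist")
def circ(c3,r):
    t=np.linspace(0,2*np.pi,60); return np.c_[c3[0]+r*np.cos(t),c3[1]+r*np.sin(t),np.full(60,c3[2])]
x,y=.609,-.0157
for (z,r,col) in ((.122,.023,(0,0,255)),(.116,.0245,(0,255,0)),(.1,.034,(255,0,0)),(.144,.003,(0,255,255))):
    p=((proj(f,circ((x,y,z),r))-[230,90]+.5)*6).astype(int); cv2.polylines(c,[p],True,col,1)
cv2.imwrite("pics/d_crop.png",c)
```

```text
(no output)
```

View pics/d_crop.png

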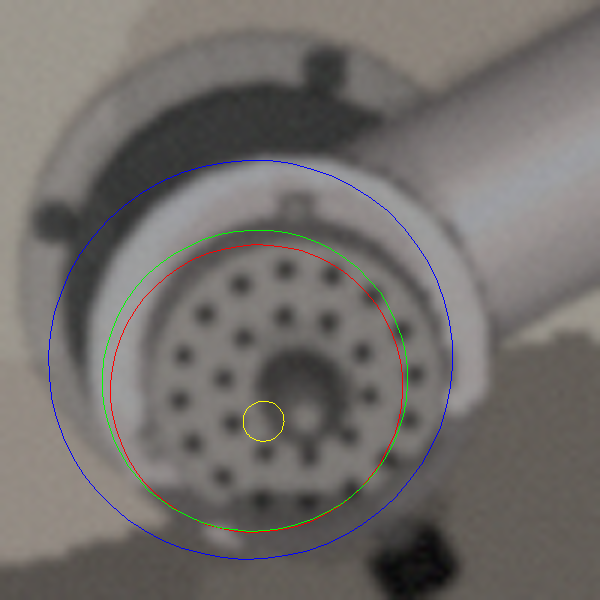

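Run:
```python
from h import *
def circ(c3,r):
    t=np.linspace(0,2*np.pi,60); return np.c_[c3[0]+r*np.cos(t),c3[1]+r*np.sin(t),np.full(60,c3[2])]
x,y=.615,-.0145
S=((.122,.023,(0,0,255)),(.116,.0245,(0,255,0)),(.1,.034,(255,0,0)),(.144,.003,(0,255,255)))
out=[]
for n,(u,v,w,k) in dict(wrist=(230,90,80,5),scene=(180,170,60,6.67),top=(255,130,60,6.67)).items():
    f=grab_frame(n); im=f["img"][:,:,::-1]; c=cv2.resize(im[v:v+w,u:u+w],(400,400),interpolation=cv2.INTER_CUBIC)
    for z,r,col in S:
        p=((proj(f,circ((x,y,z),r))-[u,v]+.5)*400/w).astype(int); cv2.polylines(c,[p],True,col,1)
    out.append(c)
c=np.hstack(out); cv2.imwrite("pics/d_crop2.png",cv2.resize(c,(800,267)))
```

```text
(no output)
```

View pics/d_crop2.png

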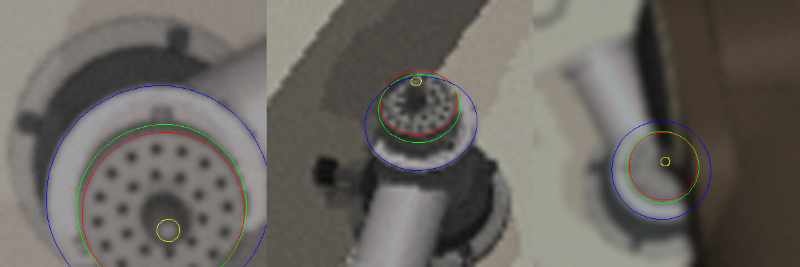

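Run:
```python
from h import *
g=cv2.imread("pics/b_crop.png")
f=grab_frame("top")
for z,uv in ((.1,(283.8,168.3)),(.122,(284.7,168))): print(unproj(f,uv,z).round(4))
go([.48,.225,.17],13)
```

```text
[ 0.6134 -0.016   0.1   ]
[ 0.6115 -0.0174  0.122 ]
shift [-0.1149  0.1114  0.2537] turn [ 3.000e-04 -2.281e-01  2.000e-04] yaw now -0.07 rows min 6.0 t 2.5
```

Emit:
carry_out(
  commands=[
    [-0.02,0,0.04,0,-0.04,0,0.07],
    [-0.04,0,0.085,0,-0.08,0,0.07],
    [-0.06,0.02,0.128,0,-0.12,0,0.06],
    [-0.08,0.05,0.165,0,-0.16,0,0.06],
    [-0.1,0.08,0.2,0,-0.2,0,0.06],
    [-0.115,0.1,0.235,0,-0.228,0,0.06],
    [-0.115,0.111,0.254,0,-0.228,0,0.06],
    [-0.115,0.111,0.254,0,-0.228,0,0.06],
  ],
)

```text
t: 3.3
tool_pos: [0.4779, 0.2287, 0.1691]
eef_rot: [-1.562, -0.181, 0.184]
contact_force: [-0.7, -0.2, -5.6]
grip_width: 0.0599
```

Emit:
carry_out(
  commands=[
    [0,0,0,0,0,0,0.06],
    [0,0,0,0,0,0,0.06],
  ],
)

```text
t: 3.5
tool_pos: [0.4806, 0.2247, 0.1708]
eef_rot: [-1.564, -0.178, 0.177]
contact_force: [0.6, -0.3, -6.2]
grip_width: 0.0602
```

```bash
cat >> h.py <<'E'
def circ(c3,r,n=60):
    t=np.linspace(0,2*np.pi,n); return np.c_[c3[0]+r*np.cos(t),c3[1]+r*np.sin(t),np.full(n,c3[2])]
E
python3 - <<'E'
from h import *
P,M,o=pose(); print(P,o["q"].round(3),np.abs(o["qd"]).max(),o["contact_force"],o["grip_width"]); 
f=grab_frame("wrist"); im=f["img"][:,:,::-1].copy()
cv2.imwrite("pics/e_board0.png",im)
im=cv2.resize(im,(800,600),interpolation=cv2.INTER_CUBIC)
for c in ((.5069,.293),(.5253,.2149),(.4325,.2676),(.4525,.193)):
    for r in (.021,.009):
        p=((proj(f,circ((*c,.026),r))+.5)*800/512).astype(int); cv2.polylines(im,[p],True,(0,0,255),1)
cv2.imwrite("pics/e_board.png",im)
E
```

```text
[0.48060054 0.22472479 0.17084436] [-0.013  0.391 -0.652  1.862  0.283  0.981 -0.562] 0.006679213984926486 [ 0.59322139 -0.31795571 -6.23255404] 0.060191147992077886
```

View pics/e_board.png

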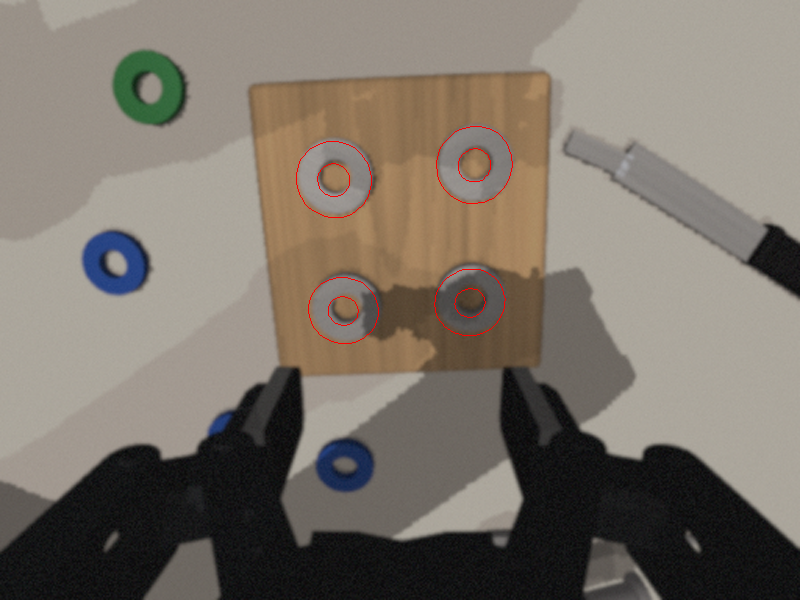

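```bash
cat >> h.py <<'E'
from scipy.optimize import minimize
def refine(f,c,z,rs,span=.006):
    g=cv2.cvtColor(f["img"],cv2.COLOR_RGB2LAB).astype(np.float32); g=cv2.GaussianBlur(g,(0,0),1)
    gm=sum(cv2.Sobel(g[...,k],cv2.CV_32F,1,0)**2+cv2.Sobel(g[...,k],cv2.CV_32F,0,1)**2 for k in range(3))**.5
    def s(d): 
        t=0
        for r in rs:
            p=proj(f,circ((c[0]+d[0],c[1]+d[1],z),r)).astype(np.float32)
            t+=cv2.remap(gm,p[:,0][:,None],p[:,1][:,None],cv2.INTER_LINEAR).clip(0,60).mean()
        return t
    n=np.arange(-span,span+1e-9,.0005); S=np.array([[s((a,b)) for b in n] for a in n]); i,j=np.unravel_index(S.argmax(),S.shape)
    return np.array([c[0]+n[i],c[1]+n[j]]).round(4),S.max().round(1),np.median(S).round(1)
E
python3 - <<'E'
from h import *
f=grab_frame("wrist")
for c in ((.5069,.293),(.5253,.2149),(.4325,.2676),(.4525,.193)): print(refine(f,c,.026,(.021,.009)))
s=grab_frame("scene")
for c in ((.5069,.293),(.5253,.2149),(.4325,.2676),(.4525,.193)): print("scene",refine(s,c,.026,(.021,.009)))
print("head scene",refine(s,(.615,-.0145),.122,(.023,)),refine(s,(.615,-.0145),.1,(.034,)))
s=grab_frame("top")
print("head top",refine(s,(.615,-.0145),.122,(.023,)),refine(s,(.615,-.0145),.1,(.034,)))
print("ring top",refine(s,(.44,-.364),.04,(.033,.012)))
go([.4525,.193,.10],13)
E
```

```text
(array([0.5079, 0.2945]), np.float32(110.1), np.float32(48.7))
(array([0.5258, 0.2174]), np.float32(84.5), np.float32(45.1))
(array([0.433 , 0.2696]), np.float32(113.5), np.float32(51.7))
(array([0.454, 0.195]), np.float32(100.7), np.float32(51.0))
scene (array([0.5059, 0.2925]), np.float32(120.0), np.float32(111.4))
scene (array([0.5253, 0.2179]), np.float32(102.2), np.float32(86.6))
scene (array([0.431 , 0.2681]), np.float32(120.0), np.float32(113.7))
scene (array([0.4515, 0.1935]), np.float32(119.0), np.float32(113.9))
head scene (array([ 0.612 , -0.0175]), np.float32(60.0), np.float32(57.0)) (array([ 0.619 , -0.0105]), np.float32(57.9), np.float32(53.0))
head top (array([ 0.6135, -0.014 ]), np.float32(57.3), np.float32(44.4)) (array([ 0.62  , -0.0165]), np.float32(56.1), np.float32(51.3))
ring top (array([ 0.438, -0.37 ]), np.float32(112.0), np.float32(92.6))
shift [-0.0344  0.0708 -0.0249] turn [ 0.0003 -0.0008  0.0009] yaw now 12.96 rows min 2.0 t 3.7
```

Emit:
carry_out(
  commands=[
    [-0.016,0.035,-0.011,0,0,0,0.06],
    [-0.032,0.07,-0.0225,0,0,0,0.06],
    [-0.0325,0.1,-0.0232,0,0,0,0.06],
    [-0.0325,0.125,-0.0232,0,0,0,0.06],
    [-0.0325,0.135,-0.0232,0,0,0,0.06],
    [-0.0325,0.135,-0.0232,0,0,0,0.06],
    [-0.0325,0.135,-0.0232,0,0,0,0.06],
  ],
)

```text
t: 4.4
tool_pos: [0.4539, 0.1964, 0.0361]
eef_rot: [-1.563, -0.18, 0.178]
contact_force: [-0.0, 0.2, -5.5]
grip_width: 0.0598
```

Run:
```python
from h import *
f=grab_frame("wrist"); cv2.imwrite("pics/f_pre.png",f["img"][:,:,::-1]); go([.454,.195,.0185],13); print(refine(f,(.454,.195),.026,(.021,.009)),pose()[2]["contact_force"],pose()[0])
```

```text
shift [-0.0005  0.018  -0.0015] turn [-0.0003  0.001   0.0019] yaw now 13.06 rows min 1.0 t 4.45
(array([0.454, 0.195]), np.float32(90.3), np.float32(39.5)) [-0.49185515 -0.13251672 -5.50956598] [0.45413797 0.19653977 0.03645898]
```

View pics/f_pre.png

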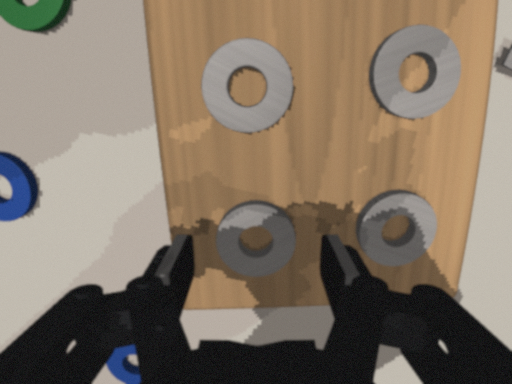

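Emit:
carry_out(
  commands=[
    [0,0.01,0,0,0,0,0.06],
    [-0.0005,0.018,-0.0005,0,0,0,0.06],
    [-0.0005,0.018,-0.0005,0,0,0,0.06],
    [-0.0005,0.018,-0.0005,0,0,0,0.06],
  ],
)

```text
t: 4.85
tool_pos: [0.4527, 0.1954, 0.017]
eef_rot: [-1.564, -0.179, 0.18]
contact_force: [0.4, -0.7, -4.8]
grip_width: 0.06
```

Emit:
carry_out(
  commands=[
    [0,0,0,0,0,0,0.05],
    [0,0,0,0,0,0,0.044],
    [0,0,0,0,0,0,0.035],
    [0,0,0,0,0,0,0.03],
    [0,0,0,0,0,0,0.03],
  ],
)

```text
t: 5.35
tool_pos: [0.4531, 0.1956, 0.0179]
eef_rot: [-1.564, -0.18, 0.178]
contact_force: [-2.9, -2.3, 7.0]
grip_width: 0.0393
```

Run:
```python
from h import *
f=grab_frame("wrist"); cv2.imwrite("pics/g.png",f["img"][:,:,::-1]); print(pose()[2]["contact_force"],pose()[0],pose()[2]["grip_width"])
```

```text
[-2.35287165 -0.86732788  6.6966479 ] [0.45309336 0.19559221 0.01791594] 0.03930820149012474
```

View pics/g.png

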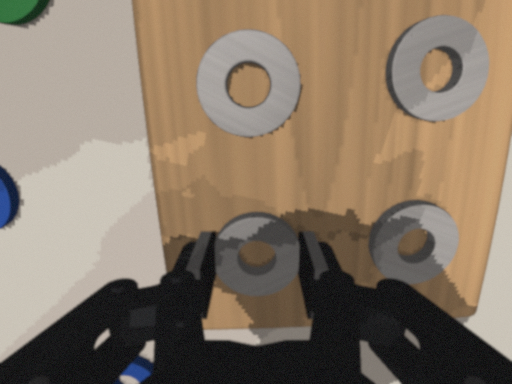

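Emit:
carry_out(
  commands=[
    [0,-0.004,0,0,0,0,0.03],
    [0,-0.01,0,0,0,0,0.03],
    [0,-0.02,0,0,0,0,0.03],
    [0,-0.03,0,0,0,0,0.03],
    [0,-0.03,0,0,0,0,0.03],
  ],
)

```text
t: 5.9
tool_pos: [0.4539, 0.1959, 0.0489]
eef_rot: [-1.563, -0.181, 0.177]
contact_force: [1.1, -0.7, -5.3]
grip_width: 0.0391
```

Run:
```python
from h import *
f=grab_frame("wrist"); cv2.imwrite("pics/g2.png",cv2.resize(f["img"][150:384,130:400,::-1],None,fx=2.5,fy=2.5)); print(pose()[2]["contact_force"],pose()[0],pose()[2]["grip_width"])
```

```text
[-0.25871489  0.29820064 -5.86525919] [0.45358476 0.19561169 0.04821637] 0.03941018065073219
```

View pics/g2.png

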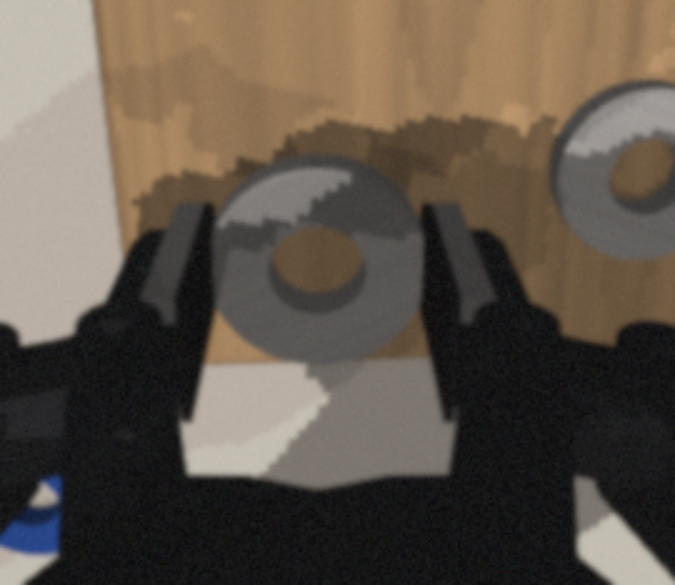

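Run:
```python
from h import *
P,M,o=pose();f=grab_frame("wrist")
for h in (.006,.008,.010):
    c,s,m=refine(f,P[:2],P[2]+h,(.021,.009)); print(h,c,s,m,"offset tool x,z",(M.T@np.r_[c-P[:2],0])[[0,2]].round(4))
go([.615,-.0145,.25],13); go([.615,-.0145,.25],-2)
```

```text
0.006 [0.4546 0.1936] 95.4 44.9 offset tool x,z [ 0.0005 -0.0022]
0.008 [0.4541 0.1951] 95.2 44.0 offset tool x,z [ 0.0004 -0.0006]
0.01 [0.4536 0.1961] 92.0 42.8 offset tool x,z [0.0001 0.0005]
shift [ 0.1104 -0.2022 -0.241 ] turn [0.     0.0007 0.001 ] yaw now 13.04 rows min 7.0 t 6.0
shift [ 0.1104 -0.2022 -0.241 ] turn [-1.000e-04  2.625e-01  1.000e-03] yaw now 13.04 rows min 7.0 t 6.0
```

Emit:
carry_out(
  commands=[
    [0,-0.045,0,0,0,0,0.03],
    [0.01,-0.09,-0.02,0,0,0,0.03],
    [0.02,-0.13,-0.06,0,0,0,0.03],
    [0.04,-0.155,-0.1,0,0,0,0.03],
    [0.06,-0.155,-0.145,0,0,0,0.03],
    [0.08,-0.155,-0.19,0,0,0,0.03],
    [0.1,-0.155,-0.235,0,0,0,0.03],
    [0.1,-0.155,-0.28,0,0,0,0.03],
  ],
)

```text
t: 6.8
tool_pos: [0.6154, -0.0555, 0.2018]
eef_rot: [-1.562, -0.181, 0.179]
contact_force: [0.4, -0.1, -6.7]
grip_width: 0.039
```

Emit:
carry_out(
  commands=[
    [0,0,0,0,0,0,0.03],
    [0,0,0,0,0,0,0.03],
    [0,0,0,0,0,0,0.03],
  ],
)

```text
t: 7.1
tool_pos: [0.6131, -0.0535, 0.2019]
eef_rot: [-1.562, -0.179, 0.18]
contact_force: [-0.5, 0.1, -5.9]
grip_width: 0.0389
```

```bash
cat > hv.py <<'E'
from h import *
def headview(name,x,y,tip=.003):
    P,M,o=pose();print(P.round(4),o["grip_width"].round(4),o["contact_force"].round(1),o["q"].round(2))
    f=grab_frame("wrist"); im=f["img"][:,:,::-1]; cv2.imwrite("pics/raw_%s.png"%name,im); im=cv2.resize(im,(800,600),interpolation=cv2.INTER_CUBIC)
    for z,r,col in ((.122,.023,(0,0,255)),(.116,.0245,(0,255,0)),(.1,.034,(255,0,0)),(.144,tip,(0,255,255))):
        p=((proj(f,circ((x,y,z),r))+.5)*800/512).astype(int); cv2.polylines(im,[p],True,col,1)
    cv2.imwrite("pics/%s.png"%name,im); return f
E
python3 - <<'E'
from hv import *
f=headview("h_head",.615,-.0145)
print(refine(f,(.615,-.0145),.122,(.023,)),refine(f,(.615,-.0145),.1,(.034,)))
E
```

```text
Traceback (most recent call last):
  File "hv.py", line 3, in headview
    P,M,o=pose();print(P.round(4),o["grip_width"].round(4),o["contact_force"].round(1),o["q"].round(2))
                                  ^^^^^^^^^^^^^^^^^^^^^
AttributeError: 'float' object has no attribute 'round'
```

```bash
sed -i 's/o\["grip_width"\].round(4)/round(o["grip_width"],4)/' hv.py
python3 - <<'E'
from hv import *
f=headview("h_head",.615,-.0145)
print(refine(f,(.615,-.0145),.122,(.023,)),refine(f,(.615,-.0145),.1,(.034,)))
E
```

```text
[ 0.6131 -0.0535  0.2019] 0.0389 [-0.5  0.1 -5.9] [ 0.41  0.48 -0.56  1.63  0.28  1.11  0.  ]
(array([ 0.616, -0.014]), np.float32(53.5), np.float32(44.0)) (array([ 0.615, -0.014]), np.float32(47.7), np.float32(33.7))
```

View pics/h_head.png

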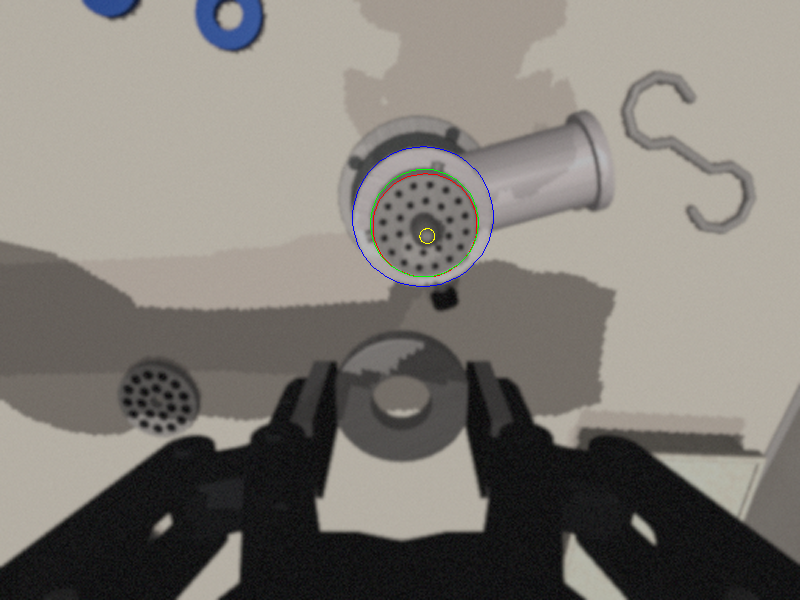

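Run:
```python
from h import *
go([.615,-.0142,.16],13)
```

```text
shift [0.0107 0.0422 0.0374] turn [-0.0007  0.0032 -0.0003] yaw now 13.18 rows min 2.0 t 7.15
```

Emit:
carry_out(
  commands=[
    [0.0107,0,0.03,0,0,0,0.03],
    [0.0107,0.02,0.0374,0,0.002,0,0.03],
    [0.0107,0.042,0.0374,0,0.002,0,0.03],
    [0.0107,0.042,0.0374,0,0.002,0,0.03],
    [0.0107,0.042,0.0374,0,0.002,0,0.03],
  ],
)

```text
t: 7.65
tool_pos: [0.6153, -0.015, 0.1606]
eef_rot: [-1.563, -0.178, 0.179]
contact_force: [0.5, 0.1, -5.1]
grip_width: 0.039
```

Run:
```python
from hv import *
f=headview("i_head",.615,-.0142); go([.615,-.0142,.123],13)
```

```text
[ 0.6153 -0.015   0.1606] 0.039 [ 0.5  0.1 -5.1] [ 0.34  0.52 -0.56  1.67  0.31  1.04 -0.09]
shift [-0.0007  0.0383  0.0013] turn [ 0.0002 -0.0001  0.0009] yaw now 13.0 rows min 1.0 t 7.7
```

View pics/i_head.png

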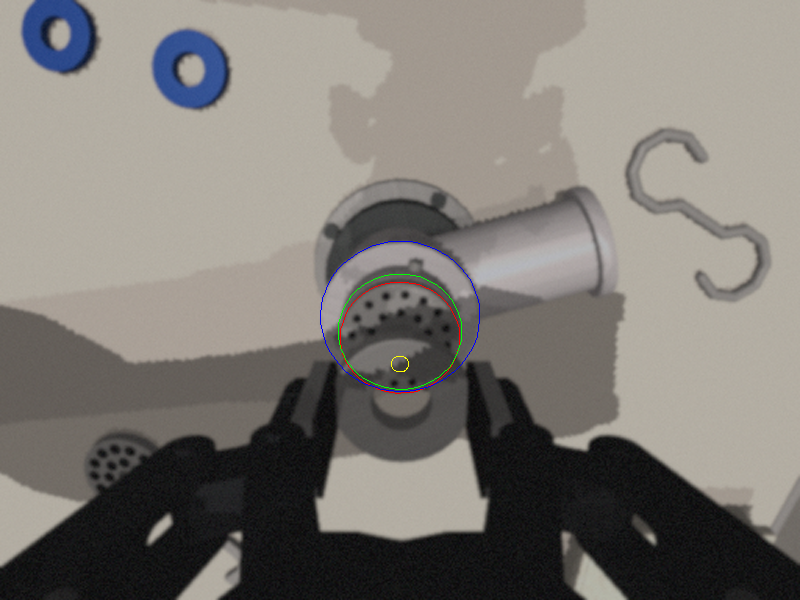

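Emit:
carry_out(
  commands=[
    [-0.0007,0.008,0.001,0,0,0,0.03],
    [-0.0007,0.016,0.001,0,0,0,0.03],
    [-0.0007,0.022,0.001,0,0,0,0.03],
    [-0.0007,0.027,0.001,0,0,0,0.03],
  ],
)

```text
t: 8.1
tool_pos: [0.6144, -0.0152, 0.1326]
eef_rot: [-1.564, -0.177, 0.178]
contact_force: [0.3, -0.6, -6.8]
grip_width: 0.0392
```

Run:
```python
from hv import *
f=headview("j_head",.615,-.0142); go([.615,-.0142,.123],13)
```

```text
[ 0.6144 -0.0152  0.1326] 0.0392 [ 0.3 -0.6 -6.8] [ 0.33  0.55 -0.54  1.7   0.33  0.99 -0.1 ]
shift [0.0011 0.0088 0.0008] turn [-0.0004 -0.001  -0.0015] yaw now 12.94 rows min 1.0 t 8.15
```

View pics/j_head.png

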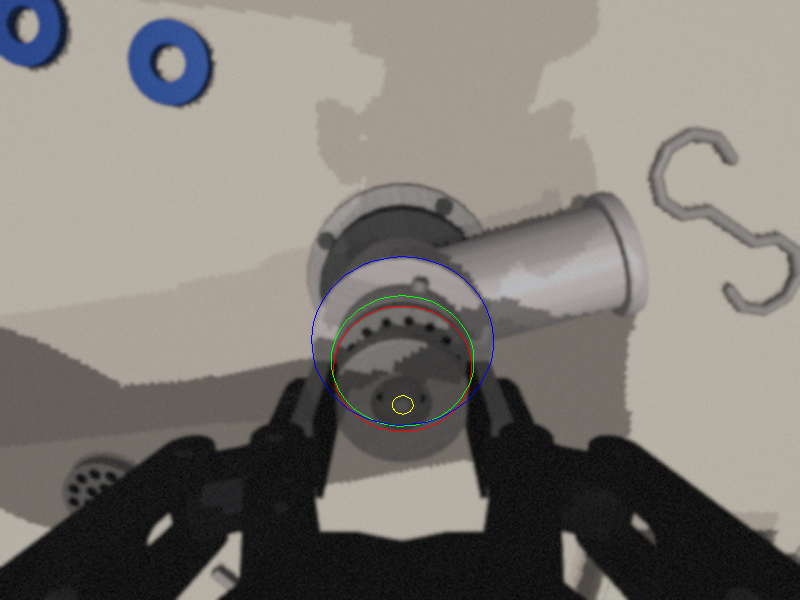

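Emit:
carry_out(
  commands=[
    [0.0005,0.005,0.0005,0,0,0,0.03],
    [0.0005,0.008,0.0005,0,0,0,0.03],
    [0.0005,0.008,0.0005,0,0,0,0.03],
    [0.0005,0.008,0.0005,0,0,0,0.042],
    [0.0005,0.008,0.0005,0,0,0,0.046],
    [0.0005,0.008,0.0005,0,0,0,0.052],
    [0.0005,0.008,0.0005,0,0,0,0.058],
    [0.0005,0.008,0.0005,0,0,0,0.06],
  ],
)

```text
t: 8.95
tool_pos: [0.6151, -0.0145, 0.1254]
eef_rot: [-1.564, -0.178, 0.177]
contact_force: [0.5, -0.0, -6.3]
grip_width: 0.06
```

Run:
```python
from hv import *
f=headview("k_head",.615,-.0142);
```

```text
[ 0.6151 -0.0145  0.1254] 0.06 [ 0.5 -0.  -6.3] [ 0.33  0.56 -0.54  1.7   0.34  0.97 -0.11]
```

View pics/raw_k_head.png

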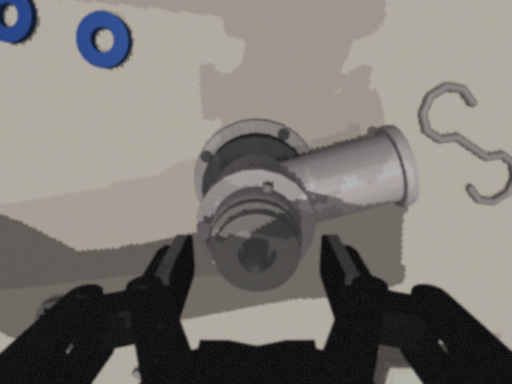

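Run:
```python
from h import *
go([.5255,.217,.045],13)
```

```text
shift [-0.0354  0.0803  0.2457] turn [ 0.0001 -0.0009  0.0001] yaw now 12.95 rows min 6.0 t 9.0
```

Emit:
carry_out(
  commands=[
    [0,-0.03,0,0,0,0,0.06],
    [-0.003,-0.06,0.01,0,0,0,0.06],
    [-0.01,-0.07,0.055,0,0,0,0.06],
    [-0.018,-0.05,0.1,0,0,0,0.06],
    [-0.025,-0.02,0.14,0,0,0,0.06],
    [-0.03,0.015,0.175,0,0,0,0.06],
    [-0.034,0.04,0.215,0,0,0,0.06],
    [-0.0354,0.06,0.246,0,0,0,0.06],
  ],
)

```text
t: 9.8
tool_pos: [0.5237, 0.2194, 0.0639]
eef_rot: [-1.563, -0.178, 0.179]
contact_force: [1.0, -0.7, -4.7]
grip_width: 0.0598
```

Emit:
carry_out(
  commands=[
    [0,0.01,0,0,0,0,0.06],
    [0,0.02,0,0,0,0,0.06],
    [0,0.02,0,0,0,0,0.06],
  ],
)

```text
t: 10.1
tool_pos: [0.5253, 0.2157, 0.0441]
eef_rot: [-1.565, -0.175, 0.178]
contact_force: [0.0, -1.2, -6.7]
grip_width: 0.06
```

Run:
```python
from h import *
f=grab_frame("wrist"); cv2.imwrite("pics/l_pre.png",f["img"][:,:,::-1]); c=refine(f,(.5255,.217),.026,(.021,.009)); print(c,pose()[2]["contact_force"],pose()[0]);go([*c[0],.0195],13);
```

```text
(array([0.5255, 0.2175]), np.float32(96.7), np.float32(42.9)) [-0.46508161  0.01786769 -5.43001328] [0.52589693 0.21573001 0.0449499 ]
shift [0.     0.0254 0.0018] turn [ 0.001  -0.0029 -0.0007] yaw now 12.84 rows min 1.0 t 10.15
```

View pics/l_pre.png

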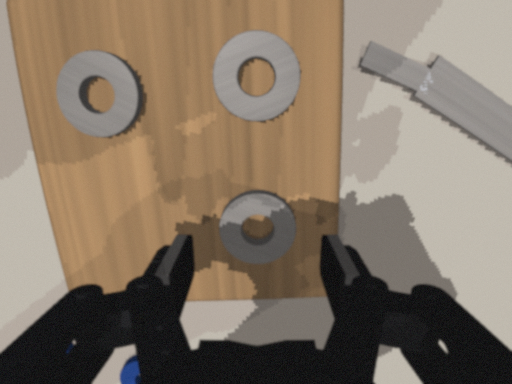

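Emit:
carry_out(
  commands=[
    [0,0.013,0.0012,0,0,0,0.06],
    [0,0.0255,0.0017,0,0,0,0.06],
    [0,0.0255,0.0017,0,0,0,0.06],
    [0,0.0255,0.0017,0,0,0,0.05],
    [0,0.0255,0.0017,0,0,0,0.044],
    [0,0.0255,0.0017,0,0,0,0.035],
    [0,0.0255,0.0017,0,0,0,0.03],
    [0,0.0255,0.0017,0,0,0,0.03],
  ],
)

```text
t: 10.95
tool_pos: [0.5253, 0.2192, 0.0207]
eef_rot: [-1.564, -0.178, 0.177]
contact_force: [-2.2, -2.5, 5.7]
grip_width: 0.0382
```

Run:
```python
from h import *
P,M,o=pose(); print(P,o["grip_width"],o["contact_force"]); go([.615,-.0145,.15],13)
```

```text
[0.52534125 0.21918867 0.02067553] 0.038230183337995556 [-2.24070441 -2.47810882  5.7390936 ]
shift [ 0.0352 -0.1292 -0.2479] turn [ 0.0002 -0.0009  0.001 ] yaw now 12.95 rows min 6.0 t 10.95
```

Emit:
carry_out(
  commands=[
    [0,-0.02,0,0,0,0,0.03],
    [0,-0.06,0,0,0,0,0.03],
    [0.003,-0.105,-0.015,0,0,0,0.03],
    [0.01,-0.145,-0.045,0,0,0,0.03],
    [0.018,-0.17,-0.085,0,0,0,0.03],
    [0.025,-0.175,-0.13,0,0,0,0.03],
    [0.03,-0.175,-0.175,0,0,0,0.03],
    [0.034,-0.165,-0.215,0,0,0,0.03],
  ],
)

```text
t: 11.75
tool_pos: [0.608, 0.0146, 0.186]
eef_rot: [-1.564, -0.179, 0.174]
contact_force: [0.9, -0.7, -6.0]
grip_width: 0.0382
```

Emit:
carry_out(
  commands=[
    [0.001,0,-0.04,0,0,0,0.03],
    [0.001,0,-0.07,0,0,0,0.03],
    [0.001,0,-0.07,0,0,0,0.03],
    [0.001,0,-0.07,0,0,0,0.03],
  ],
)

```text
t: 12.15
tool_pos: [0.6229, -0.0517, 0.1841]
eef_rot: [-1.563, -0.176, 0.176]
contact_force: [-0.4, 0.3, -6.8]
grip_width: 0.0384
```

Run:
```python
from hv import *
f=headview("m_head",.615,-.0145); P,M,o=pose()
print(refine(f,(.615,-.0145),.13,(.021,)),refine(f,(.615,-.0145),.1,(.034,)))
for h in (.0035,.0055,.0075):
    c,s,m=refine(f,P[:2],P[2]+h,(.021,.009)); print(h,c,s,m,"offset tool x,z",(M.T@np.r_[c-P[:2],0])[[0,2]].round(4))
go([.615,-.0145,.15],13)
```

```text
[ 0.6229 -0.0517  0.1841] 0.0384 [-0.4  0.3 -6.8] [ 0.4   0.51 -0.55  1.62  0.3   1.09 -0.01]
(array([ 0.6165, -0.016 ]), np.float32(47.6), np.float32(30.0)) (array([ 0.616, -0.015]), np.float32(45.4), np.float32(30.6))
0.0035 [ 0.6238 -0.0537] 103.0 46.5 offset tool x,z [ 0.0002 -0.0037]
0.0055 [ 0.6238 -0.0527] 101.2 46.0 offset tool x,z [ 0.0004 -0.0027]
0.0075 [ 0.6233 -0.0517] 99.7 45.7 offset tool x,z [ 0.0002 -0.0016]
shift [0.0004 0.0344 0.0365] turn [-0.0009 -0.0006 -0.0002] yaw now 12.96 rows min 2.0 t 12.2
```

View pics/m_head.png

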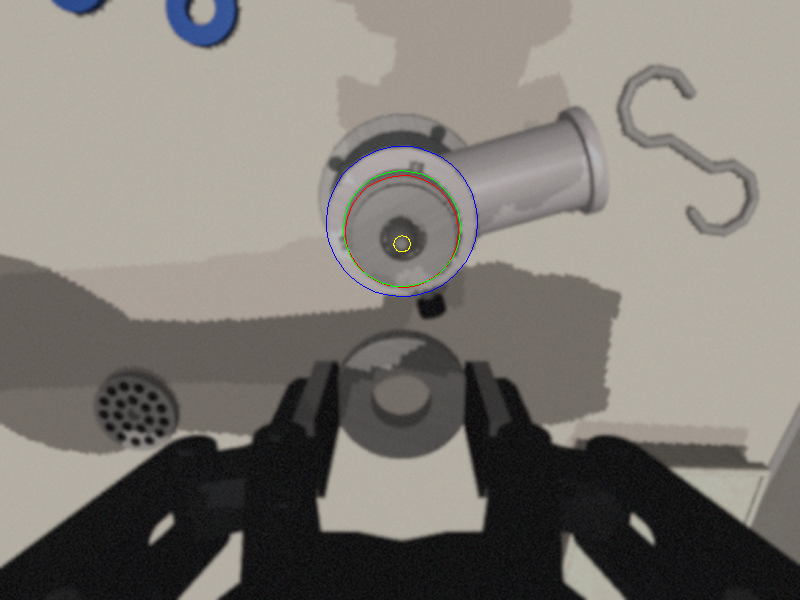

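Emit:
carry_out(
  commands=[
    [0.0005,0,0.02,0,0,0,0.03],
    [0.0005,0.015,0.0385,0,0,0,0.03],
    [0.0005,0.034,0.039,0,0,0,0.03],
    [0.0005,0.034,0.039,0,0,0,0.03],
    [0.0005,0.034,0.039,0,0,0,0.03],
  ],
)

```text
t: 12.7
tool_pos: [0.6146, -0.0118, 0.1509]
eef_rot: [-1.563, -0.178, 0.179]
contact_force: [0.6, 0.2, -4.7]
grip_width: 0.0381
```

Run:
```python
from hv import *
f=headview("n_head",.615,-.0145);go([.6145,-.012,.1335],13)
```

```text
[ 0.6146 -0.0118  0.1509] 0.0381 [ 0.6  0.2 -4.7] [ 0.33  0.53 -0.55  1.68  0.32  1.02 -0.1 ]
shift [-0.0005  0.018   0.0004] turn [ 0.0001 -0.0002  0.0007] yaw now 12.99 rows min 1.0 t 12.75
```

View pics/n_head.png

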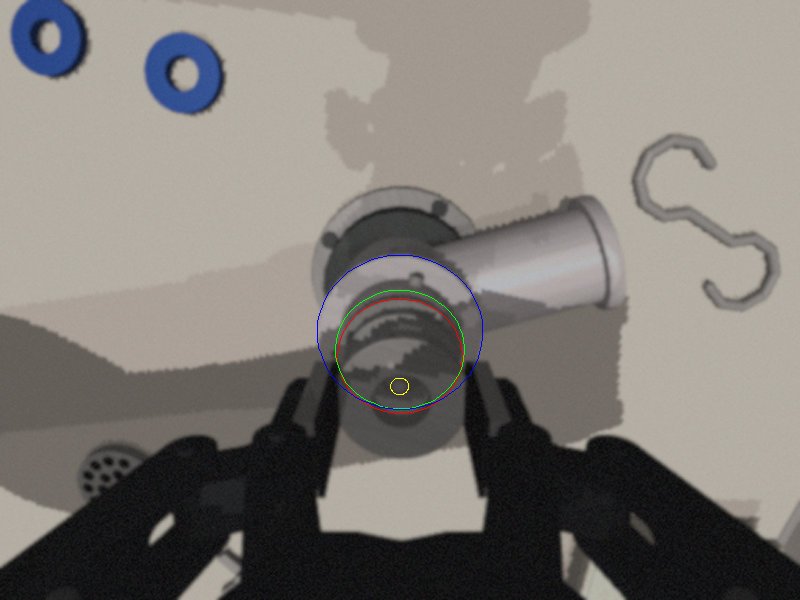

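Emit:
carry_out(
  commands=[
    [0,0.006,0.0002,0,0,0,0.03],
    [0,0.011,0.0002,0,0,0,0.03],
    [0,0.014,0.0002,0,0,0,0.03],
    [0,0.014,0.0002,0,0,0,0.03],
  ],
)

```text
t: 13.15
tool_pos: [0.6144, -0.0128, 0.1362]
eef_rot: [-1.563, -0.176, 0.178]
contact_force: [0.9, -0.9, -6.8]
grip_width: 0.0384
```

Run:
```python
from hv import *
f=headview("o_head",.615,-.0145);go([.6145,-.012,.1335],13)
```

```text
[ 0.6144 -0.0128  0.1362] 0.0384 [ 0.9 -0.9 -6.8] [ 0.33  0.55 -0.55  1.69  0.33  0.99 -0.11]
shift [0.0001 0.003  0.0007] turn [-0.0001 -0.001  -0.0005] yaw now 12.94 rows min 1.0 t 13.2
```

View pics/o_head.png

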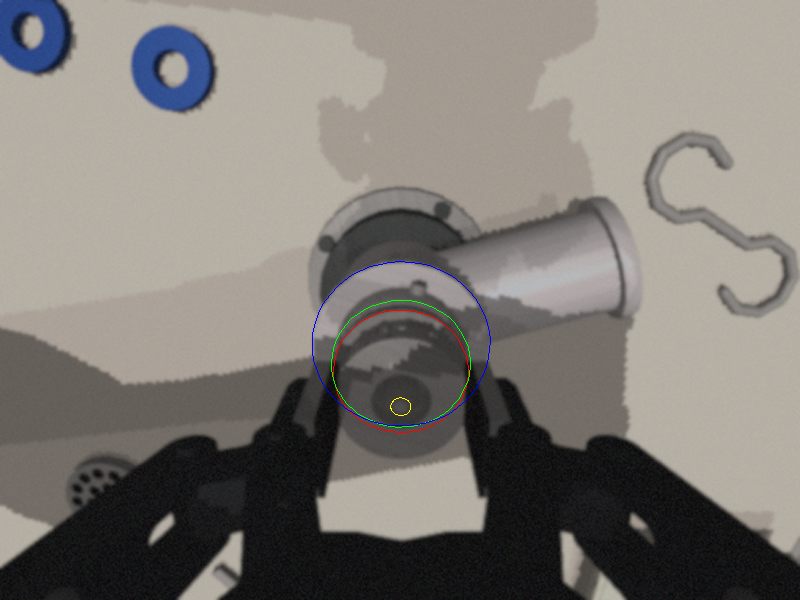

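Stud is inside the held spacer's hole (400,403). Lower the last few mm and release.

Emit:
carry_out(
  commands=[
    [0,0.002,0.0002,0,0,0,0.03],
    [0,0.002,0.0002,0,0,0,0.03],
    [0,0.002,0.0002,0,0,0,0.042],
    [0,0.002,0.0002,0,0,0,0.046],
    [0,0.002,0.0002,0,0,0,0.052],
    [0,0.002,0.0002,0,0,0,0.06],
    [0,-0.02,0.0002,0,0,0,0.06],
    [0,-0.05,-0.02,0,0,0,0.07],
  ],
)

```text
t: 14.0
tool_pos: [0.6178, -0.0288, 0.1861]
eef_rot: [-1.561, -0.179, 0.184]
contact_force: [1.4, -0.2, -4.4]
grip_width: 0.0698
```

Emit:
carry_out(
  commands=[
    [0,-0.02,-0.01,0,0,0,0.085],
    [0,-0.02,-0.015,0,0,0,0.085],
    [0,-0.02,-0.015,0,0,0,0.085],
  ],
)

```text
t: 14.3
tool_pos: [0.6225, -0.0475, 0.2063]
eef_rot: [-1.564, -0.176, 0.176]
contact_force: [0.1, 0.0, -6.1]
grip_width: 0.0853
```

Run:
```python
from hv import *
f=headview("p_head",.615,-.0145); P,M,o=pose()
print(refine(f,(.615,-.0145),.138,(.021,.009)),refine(f,(.615,-.0145),.1,(.034,)))
go([.44,-.364,.12],13)
print(o["q"].round(3))
```

```text
[ 0.6225 -0.0475  0.2063] 0.0853 [ 0.1  0.  -6.1] [ 0.39  0.49 -0.56  1.6   0.28  1.13 -0.01]
(array([ 0.616, -0.015]), np.float32(106.3), np.float32(59.0)) (array([ 0.6165, -0.0155]), np.float32(47.5), np.float32(31.5))
shift [-0.2481  0.0858 -0.2686] turn [-0.0005 -0.0012 -0.0015] yaw now 12.93 rows min 8.0 t 14.35
[ 0.394  0.494 -0.562  1.6    0.283  1.131 -0.01 ]
```

View pics/raw_p_head.png

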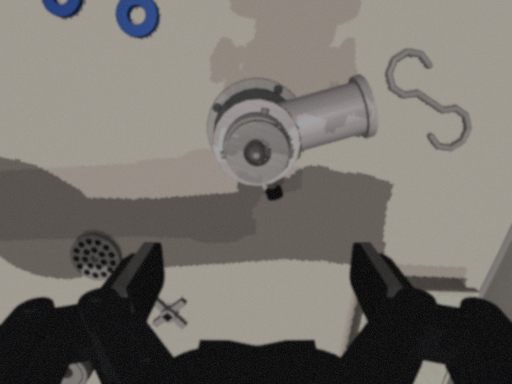

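Run:
```python
from h import *
go([.44,-.364,.12],-40)
g=grab_frame("top")
for n,uv in dict(plate=(340,221),knife=(359,191),shaker=(390,149)).items(): print(n,unproj(g,uv,.01).round(3))
```

```text
shift [-0.2481  0.0858 -0.2686] turn [ 2.000e-04  9.238e-01 -1.600e-03] yaw now 12.93 rows min 8.0 t 14.35
plate [ 0.459 -0.208  0.01 ]
knife [ 0.559 -0.269  0.01 ]
shaker [ 0.701 -0.372  0.01 ]
```

Emit:
carry_out(
  commands=[
    [-0.03,0,-0.033,0,0.115,0,0.085],
    [-0.06,0,-0.066,0,0.23,0,0.085],
    [-0.092,0,-0.1,0,0.35,0,0.085],
    [-0.125,0.01,-0.135,0,0.47,0,0.085],
    [-0.155,0.02,-0.168,0,0.59,0,0.085],
    [-0.187,0.035,-0.202,0,0.7,0,0.085],
    [-0.218,0.05,-0.236,0,0.82,0,0.085],
    [-0.248,0.065,-0.2685,0,0.924,0,0.085],
  ],
)

```text
t: 15.2
tool_pos: [0.4395, -0.3643, 0.1401]
eef_rot: [-1.5, 0.55, -0.548]
contact_force: [1.4, -0.9, -6.3]
grip_width: 0.0848
```

Emit:
carry_out(
  commands=[
    [0,0.01,0,0,0,0,0.085],
    [0,0.02,0,0,0,0,0.085],
    [0,0.02,0,0,0,0,0.085],
    [0,0.02,0,0,0,0,0.085],
  ],
)

```text
t: 15.6
tool_pos: [0.4421, -0.362, 0.1215]
eef_rot: [-1.5, 0.544, -0.543]
contact_force: [-0.3, -0.2, -6.0]
grip_width: 0.085
```

Run:
```python
from h import *
P,M,o=pose();print(P.round(4),o["q"].round(3))
f=grab_frame("wrist"); cv2.imwrite("pics/q0.png",f["img"][:,:,::-1])
c=refine(f,(.44,-.364),.04,(.033,.012)); print(c, refine(f,(.44,-.364),.04,(.012,)))
im=cv2.resize(f["img"][:,:,::-1],(800,600),interpolation=cv2.INTER_CUBIC)
for z,r in ((.04,.033),(.04,.012),(0,.033)):
    p=((proj(f,circ((*c[0],z),r))+.5)*800/512).astype(int); cv2.polylines(im,[p],True,(0,0,255),1)
cv2.imwrite("pics/q_ring.png",im); go([*c[0],.006],-40)
```

```text
[ 0.4421 -0.362   0.1215] [ 0.814  0.456 -0.278  1.828  0.156  0.879 -0.232]
(array([ 0.438, -0.368]), np.float32(69.2), np.float32(43.1)) (array([ 0.437, -0.368]), np.float32(18.6), np.float32(9.0))
shift [ 0.0003  0.1159 -0.007 ] turn [-0.0007  0.003   0.    ] yaw now -39.83 rows min 3.0 t 15.65
```

View pics/q_ring.png

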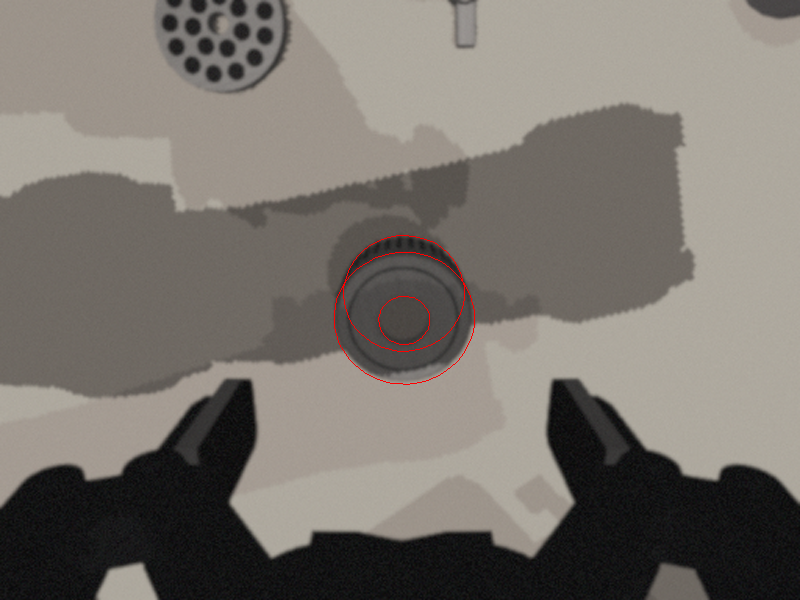

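Run:
```python
from h import *
f=grab_frame("wrist"); u,v,w=200,140,120
c=f["img"][v:v+w,u:u+w,::-1]; im=cv2.resize(c,(600,600),interpolation=cv2.INTER_CUBIC); im=np.clip(im.astype(float)*1.8,0,255).astype(np.uint8)
for z,r in ((.04,.033),(.04,.012),(0,.033)):
    p=((proj(f,circ((.4396,-.366,z),r))-[u,v]+.5)*5).astype(int); cv2.polylines(im,[p],True,(0,0,255),1)
cv2.imwrite("pics/q2.png",im)
```

```text
(no output)
```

View pics/q2.png

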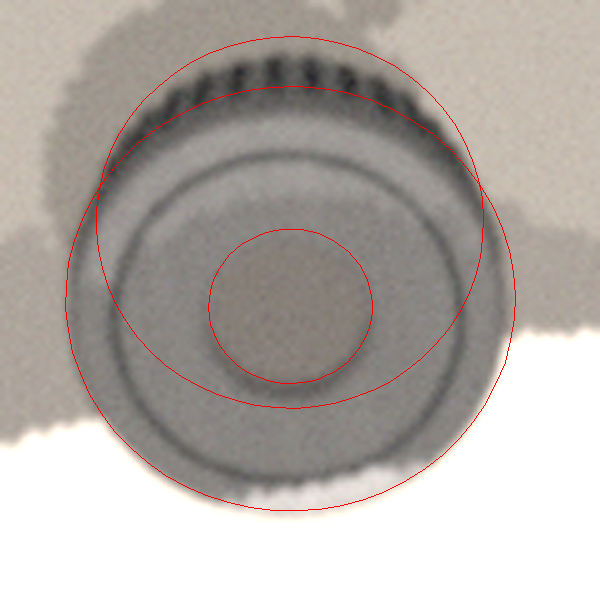

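```bash
python3 -c "
from h import *
go([.4394,-.3663,.007],-40)"
```

```text
shift [ 0.      0.1152 -0.0045] turn [-0.0005  0.0026  0.0007] yaw now -39.85 rows min 3.0 t 15.7
```

Emit:
carry_out(
  commands=[
    [0,0.03,-0.0045,0,0.0026,0,0.085],
    [0,0.06,-0.0045,0,0.0026,0,0.085],
    [0,0.08,-0.0045,0,0.0026,0,0.085],
    [0,0.09,-0.0045,0,0.0026,0,0.085],
    [0,0.09,-0.0045,0,0.0026,0,0.085],
  ],
)

```text
t: 16.2
tool_pos: [0.4381, -0.3666, 0.0311]
eef_rot: [-1.5, 0.548, -0.546]
contact_force: [-0.9, -0.4, -6.5]
grip_width: 0.085
```

Run:
```python
from h import *
f=grab_frame("wrist"); cv2.imwrite("pics/r_pre.png",f["img"][:,:,::-1]); print(pose()[0],pose()[2]["contact_force"]); go([.4394,-.3663,.007],-40)
```

```text
[ 0.43863421 -0.36710007  0.03211736] [-0.72778483 -0.24617949 -6.37897149]
shift [0.0001 0.0251 0.0011] turn [-0.0001 -0.0016  0.0001] yaw now -40.09 rows min 1.0 t 16.25
```

View pics/r_pre.png

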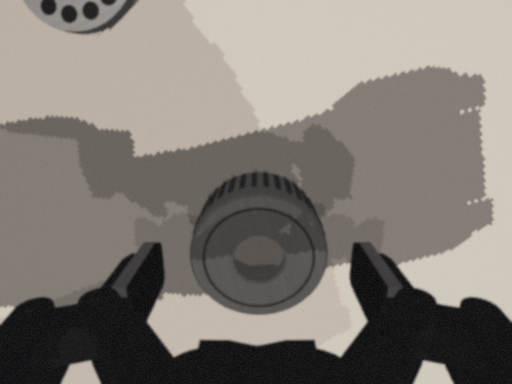

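Ring top at (259,258), centred between the fingers at (160,245) and (355,245). Descending and closing.

Emit:
carry_out(
  commands=[
    [0,0.012,0.0008,0,0,0,0.085],
    [0,0.025,0.001,0,0,0,0.085],
    [0,0.025,0.001,0,0,0,0.085],
    [0,0.025,0.001,0,0,0,0.076],
    [0,0.025,0.001,0,0,0,0.07],
    [0,0.025,0.001,0,0,0,0.06],
    [0,0.025,0.001,0,0,0,0.05],
    [0,0.025,0.001,0,0,0,0.05],
  ],
)

```text
t: 17.05
tool_pos: [0.4391, -0.3669, 0.0077]
eef_rot: [-1.501, 0.547, -0.549]
contact_force: [-1.0, 0.8, 5.1]
grip_width: 0.0648
```

Run:
```python
from h import *
f=grab_frame("wrist"); cv2.imwrite("pics/s_grip.png",f["img"][:,:,::-1]); P,M,o=pose(); print(P,o["contact_force"],o["grip_width"])
for h in (.04,):
    c=refine(f,P[:2],h,(.033,.012)); print(c,(M.T@np.r_[c[0]-P[:2],0])[[0,2]].round(4), refine(f,P[:2],h,(.012,)))
```

```text
[ 0.43913994 -0.36691532  0.00765255] [-1.37429846  0.60605799  5.34019696] 0.06476901884169861
(array([ 0.4381, -0.3669]), np.float32(64.9), np.float32(39.2)) [-0.0008 -0.0007] (array([ 0.4381, -0.3674]), np.float32(36.3), np.float32(11.0))
```

View pics/s_grip.png

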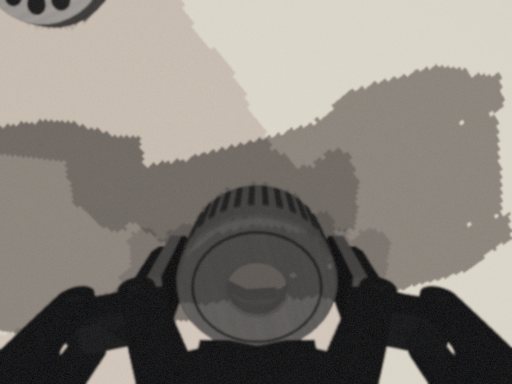

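```bash
python3 -c "
from h import *
go([.577,-.061,.20],-40)"
```

```text
shift [-0.0916 -0.1925  0.3227] turn [ 0.0001 -0.0026  0.0012] yaw now -40.15 rows min 8.0 t 17.1
```

Emit:
carry_out(
  commands=[
    [0,-0.01,0,0,0,0,0.05],
    [0,-0.04,0,0,0,0,0.05],
    [0,-0.085,0,0,0,0,0.05],
    [-0.01,-0.13,0.01,0,0,0,0.05],
    [-0.02,-0.165,0.04,0,0,0,0.05],
    [-0.03,-0.185,0.085,0,0,0,0.05],
    [-0.04,-0.192,0.13,0,0,0,0.05],
    [-0.052,-0.192,0.177,0,0,0,0.05],
  ],
)

```text
t: 17.9
tool_pos: [0.5141, -0.1969, 0.2006]
eef_rot: [-1.5, 0.547, -0.552]
contact_force: [1.4, -0.8, -9.3]
grip_width: 0.0648
```

Emit:
carry_out(
  commands=[
    [-0.012,0,0.045,0,0,0,0.05],
    [-0.024,0,0.09,0,0,0,0.05],
    [-0.036,0,0.13,0,0,0,0.05],
    [-0.04,0,0.145,0,0,0,0.05],
    [-0.04,0,0.145,0,0,0,0.05],
    [-0.04,0,0.145,0,0,0,0.05],
  ],
)

```text
t: 18.5
tool_pos: [0.5754, -0.0621, 0.1984]
eef_rot: [-1.502, 0.549, -0.548]
contact_force: [0.9, -1.5, -8.6]
grip_width: 0.0649
```

Run:
```python
from hv import *
f=headview("t_head",.616,-.015); P,M,o=pose()
print(refine(f,(.616,-.015),.138,(.021,.009)),refine(f,(.616,-.015),.1,(.034,)))
c=refine(f,P[:2],P[2]+.0323,(.033,.012)); print(c,(M.T@np.r_[c[0]-P[:2],0])[[0,2]].round(4), refine(f,P[:2],P[2]+.0323,(.012,)))
print(o["contact_force"],o["moment"])
go([.616,-.015,.18],-40)
```

```text
[ 0.5754 -0.0621  0.1984] 0.0649 [ 0.9 -1.5 -8.6] [ 0.33  0.4  -0.4   1.73  0.18  1.05 -0.83]
(array([ 0.6145, -0.014 ]), np.float32(112.1), np.float32(61.7)) (array([ 0.6145, -0.0155]), np.float32(52.0), np.float32(36.1))
(array([ 0.5743, -0.062 ]), np.float32(68.2), np.float32(41.6)) [-0.0014  0.0001] (array([ 0.5748, -0.0625]), np.float32(42.8), np.float32(14.0))
[-0.72632463 -0.96183231 -8.41296142] [ 0.12114581  0.04143339 -0.01674941]
shift [0.0001 0.0183 0.0629] turn [ 0.0016 -0.0042 -0.0003] yaw now -40.24 rows min 2.0 t 18.55
```

View pics/t_head.png

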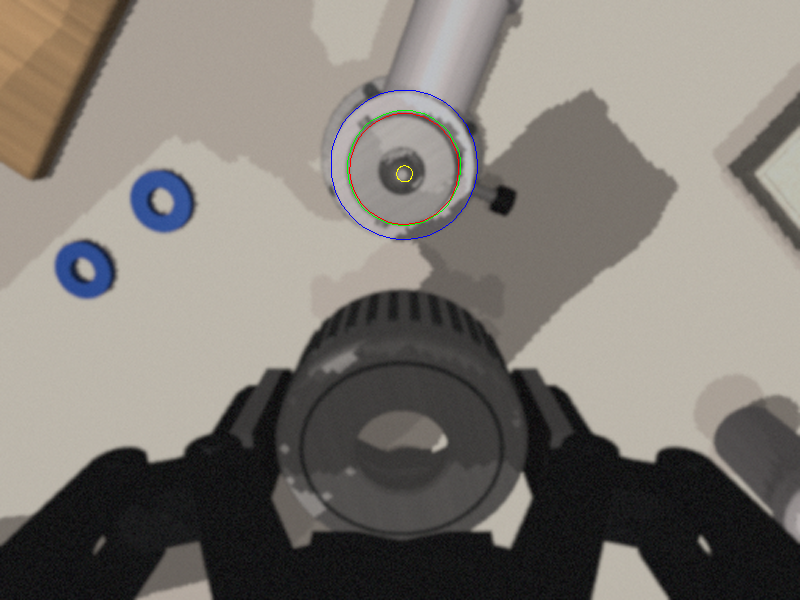

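Emit:
carry_out(
  commands=[
    [-0.0005,0,0.03,0,0,0,0.05],
    [-0.0005,0.01,0.06,0,0,0,0.05],
    [-0.0005,0.025,0.063,0,-0.004,0,0.05],
    [-0.0005,0.035,0.063,0,-0.004,0,0.05],
    [-0.0005,0.035,0.063,0,-0.004,0,0.05],
    [-0.0005,0.035,0.063,0,-0.004,0,0.05],
  ],
)

```text
t: 19.15
tool_pos: [0.6156, -0.0147, 0.1637]
eef_rot: [-1.502, 0.547, -0.547]
contact_force: [-0.4, -1.1, -7.6]
grip_width: 0.0647
```

Run:
```python
from hv import *
f=headview("u_head",.616,-.015); P,M,o=pose(); print(o["moment"])
go([.6153,-.0152,.13],-40)
```

```text
[ 0.6156 -0.0147  0.1637] 0.0647 [-0.4 -1.1 -7.6] [ 0.23  0.49 -0.4   1.67  0.22  1.02 -0.94]
[ 0.19423413  0.06299711 -0.00404615]
shift [-0.      0.0342 -0.0011] turn [ 0.0005 -0.0006  0.0006] yaw now -40.03 rows min 1.0 t 19.2
```

View pics/u_head.png

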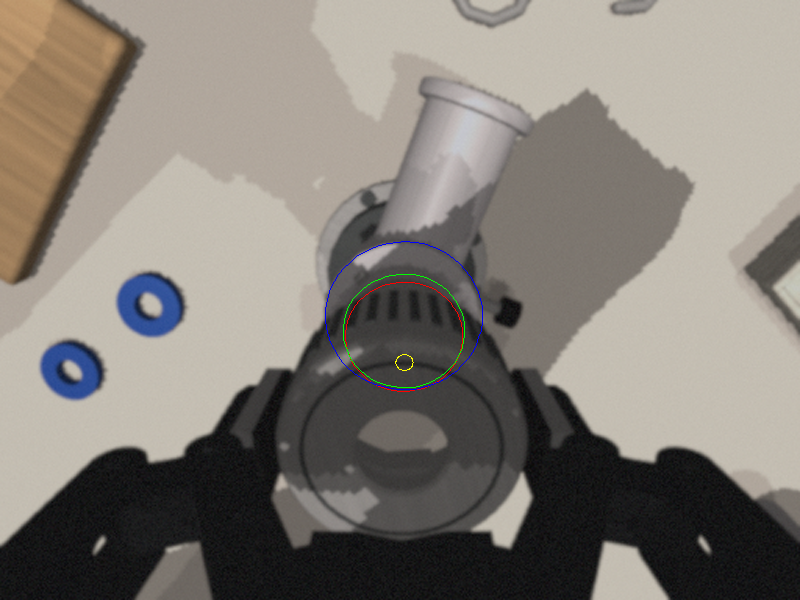

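Emit:
carry_out(
  commands=[
    [0,0.01,-0.001,0,0,0,0.05],
    [0,0.02,-0.001,0,0,0,0.05],
    [0,0.03,-0.001,0,0,0,0.05],
    [0,0.036,-0.001,0,0,0,0.05],
    [0,0.036,-0.001,0,0,0,0.05],
  ],
)

```text
t: 19.7
tool_pos: [0.6148, -0.0134, 0.1263]
eef_rot: [-1.502, 0.547, -0.543]
contact_force: [0.6, -0.7, -8.2]
grip_width: 0.0645
```

Run:
```python
from hv import *
P,M,o=pose(); print(P,o["contact_force"],o["moment"],o["grip_width"])
g=grab_frame("scene"); x,y=180,150; im=cv2.resize(g["img"][y:y+90,x:x+90,::-1],(600,600),interpolation=cv2.INTER_CUBIC); cv2.imwrite("pics/v.png",im)
go([.6153,-.0152,.117],-40)
```

```text
[ 0.61479955 -0.01341133  0.12629762] [ 0.57910174 -0.66786629 -8.22788343] [0.1868827  0.04034772 0.02188144] 0.06450527775497203
shift [ 0.0013  0.01   -0.0014] turn [ 0.0008  0.0018 -0.0011] yaw now -39.9 rows min 1.0 t 19.75
```

View pics/v.png

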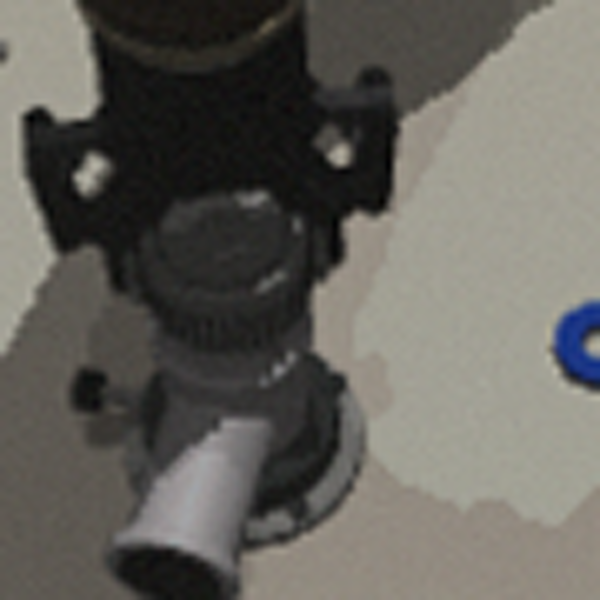

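Emit:
carry_out(
  commands=[
    [0.0008,0.002,-0.001,0,0,0,0.05],
    [0.0008,0.004,-0.001,0,0,0,0.05],
    [0.0008,0.006,-0.001,0,0,0,0.05],
    [0.0008,0.006,-0.001,0,0,0,0.05],
  ],
)

```text
t: 20.15
tool_pos: [0.6155, -0.0147, 0.1216]
eef_rot: [-1.501, 0.545, -0.545]
contact_force: [-0.3, -1.3, -7.9]
grip_width: 0.0646
```

Run:
```python
from hv import *
P,M,o=pose(); print(P,o["contact_force"],o["moment"],o["grip_width"]); go([.6153,-.0152,.117],-40)
```

```text
[ 0.6154716  -0.01471074  0.12159825] [-0.28259254 -1.25300505 -7.85802837] [ 0.19157187  0.10550649 -0.02148236] 0.06460195166426551
shift [ 0.0002  0.0046 -0.0005] turn [ 0.0002  0.0016 -0.0002] yaw now -39.91 rows min 1.0 t 20.15
```

Emit:
carry_out(
  commands=[
    [0,0.002,0,0,0,0,0.05],
    [0,0.004,0,0,0,0,0.05],
    [0,0.006,0,0,0,0,0.05],
    [0,0.007,0,0,0,0,0.05],
    [0,0.007,0,0,0,0,0.05],
  ],
)

```text
t: 20.65
tool_pos: [0.6157, -0.0146, 0.1153]
eef_rot: [-1.501, 0.545, -0.545]
contact_force: [-2.2, -1.0, -1.0]
grip_width: 0.0651
```

Run:
```python
from hv import *
P,M,o=pose(); print(P,o["contact_force"],o["moment"],o["grip_width"],o["q"].round(2)); go([.6153,-.0152,.117],-40)
```

```text
[ 0.61570965 -0.01464892  0.11533541] [-2.22797129 -1.02954361 -1.01084198] [0.14194419 0.55025957 0.05345168] 0.06507256729661297 [ 0.22  0.54 -0.39  1.72  0.25  0.93 -0.96]
shift [ 0.     -0.0017 -0.0007] turn [-0.0001  0.0015  0.0004] yaw now -39.91 rows min 1.0 t 20.65
```

Emit:
carry_out(
  commands=[
    [0,0.0005,-0.0003,0,-0.06,0,0.05],
    [0,0.001,-0.0003,0,-0.12,0,0.05],
    [0,0.001,-0.0003,0,-0.18,0,0.05],
    [0,0.001,-0.0003,0,-0.24,0,0.05],
    [0,0.001,-0.0003,0,-0.3,0,0.05],
    [0,0.001,-0.0003,0,-0.36,0,0.05],
  ],
)

```text
t: 21.25
tool_pos: [0.6168, -0.0138, 0.1151]
eef_rot: [-1.553, 0.259, -0.264]
contact_force: [2.1, 1.2, -1.1]
grip_width: 0.0645
```

Run:
```python
from hv import *
P,M,o=pose(); print(P,o["contact_force"],o["moment"],o["grip_width"],o["q"].round(2)); go([.6153,-.0152,.117],-40)
```

```text
[ 0.61683578 -0.01375368  0.11512101] [ 2.12118128  1.17703975 -1.10355445] [ 0.6077801  -0.10233871 -0.11824697] 0.06453806507731523 [ 0.28  0.56 -0.47  1.71  0.3   0.94 -0.64]
shift [-0.001  -0.0019 -0.0019] turn [-0.0029  0.3644  0.0024] yaw now -19.12 rows min 3.0 t 21.25
```

Run:
```python
from hv import *
P,M,o=pose(); go([.6157,-.0147,.1145],8)
```

```text
shift [-0.0008  0.0006 -0.0013] turn [-0.0017 -0.4734  0.0033] yaw now -19.12 rows min 4.0 t 21.25
```

Emit:
carry_out(
  commands=[
    [-0.0003,0.0007,-0.0003,0,-0.06,0,0.05],
    [-0.0006,0.0007,-0.0006,0,-0.12,0,0.05],
    [-0.0006,0.0007,-0.0008,0,-0.18,0,0.05],
    [-0.0006,0.0007,-0.0008,0,-0.24,0,0.05],
    [-0.0006,0.0007,-0.0008,0,-0.3,0,0.05],
    [-0.0006,0.0007,-0.0008,0,-0.36,0,0.05],
    [-0.0006,0.0007,-0.0008,0,-0.36,0,0.05],
  ],
)

```text
t: 21.95
tool_pos: [0.6161, -0.0142, 0.1148]
eef_rot: [-1.569, -0.023, 0.017]
contact_force: [-0.1, 2.4, 6.7]
grip_width: 0.0646
```

Run:
```python
from hv import *
P,M,o=pose(); print(P,o["contact_force"],o["moment"],o["grip_width"],o["q"].round(2)); go([.6157,-.0147,.1145],20)
f=grab_frame("wrist"); cv2.imwrite("pics/w.png",f["img"][:,:,::-1])
```

```text
[ 0.61610912 -0.01421357  0.11481974] [-0.12524322  2.44070625  6.65039799] [0.85813621 0.41282097 0.09910826] 0.06462832342399606 [ 0.34  0.58 -0.56  1.71  0.36  0.95 -0.33]
shift [-0.0004  0.0003 -0.0005] turn [-0.0006 -0.324   0.0039] yaw now 1.44 rows min 3.0 t 21.95
```

View pics/w.png

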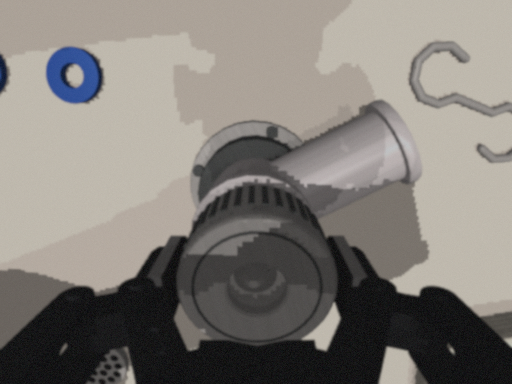

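Emit:
carry_out(
  commands=[
    [-0.0003,0,-0.0003,0,-0.06,0,0.05],
    [-0.0004,0,-0.0004,0,-0.12,0,0.05],
    [-0.0004,0,-0.0004,0,-0.18,0,0.05],
    [-0.0004,0,-0.0004,0,-0.24,0,0.05],
    [-0.0004,0,-0.0004,0,-0.3,0,0.05],
    [-0.0004,0,-0.0004,0,-0.36,0,0.05],
  ],
)

```text
t: 22.6
tool_pos: [0.6145, -0.0149, 0.113]
eef_rot: [-1.548, -0.303, 0.301]
contact_force: [0.6, 2.8, -6.9]
grip_width: 0.0644
```

Run:
```python
from hv import *
P,M,o=pose(); print(P,o["contact_force"],o["moment"],o["grip_width"],o["q"].round(2)); go([.6157,-.0147,.1145],41)
```

```text
[ 0.61448622 -0.0148864   0.11304126] [ 0.5665572   2.84208876 -6.85086371] [ 0.98504386 -0.30241189 -0.03061094] 0.06442303442987836 [ 0.4   0.6  -0.64  1.71  0.42  0.97 -0.02]
shift [ 0.0012 -0.0015 -0.0003] turn [-0.0007 -0.331   0.0014] yaw now 22.04 rows min 3.0 t 22.6
```

Emit:
carry_out(
  commands=[
    [0.0004,0.001,0,0,0,0,0.05],
    [0.0004,0.002,0,0,0,0,0.05],
    [0.0004,0.003,0,0,0,0,0.05],
    [0.0004,0.003,0,0,0,0,0.05],
  ],
)

```text
t: 23.0
tool_pos: [0.6142, -0.0149, 0.1108]
eef_rot: [-1.55, -0.299, 0.3]
contact_force: [-4.2, 3.2, 4.0]
grip_width: 0.0649
```

Run:
```python
from hv import *
P,M,o=pose(); print(P,o["contact_force"],o["moment"],o["grip_width"],o["q"].round(2)); go([.6157,-.0147,.1077],22)
```

```text
[ 0.61418804 -0.01490843  0.11076494] [-4.16892538  3.16277642  3.96802413] [1.09236884 1.19956354 0.24392971] 0.06489100897690508 [ 0.39  0.6  -0.64  1.71  0.42  0.97 -0.02]
shift [ 0.0015  0.0031 -0.0004] turn [-0.0004 -0.0021 -0.0003] yaw now 21.88 rows min 1.0 t 23.0
```

Emit:
carry_out(
  commands=[
    [-0.0002,0.001,0,0,0,0,0.05],
    [-0.0004,0.002,0,0,0,0,0.05],
    [-0.0004,0.003,0,0,0,0,0.05],
    [-0.0004,0.0035,0,0,0,0,0.05],
    [-0.0004,0.0035,0,0,0,0,0.05],
  ],
)

```text
t: 23.5
tool_pos: [0.6142, -0.0149, 0.1082]
eef_rot: [-1.55, -0.3, 0.299]
contact_force: [-6.9, 2.2, 11.3]
grip_width: 0.0649
```

Run:
```python
from hv import *
P,M,o=pose(); print(P,o["contact_force"],o["moment"],o["grip_width"],o["q"].round(2)); go([.6157,-.0147,.1077],22)
f=grab_frame("wrist"); cv2.imwrite("pics/x.png",f["img"][:,:,::-1]); c=refine(f,P[:2],.14,(.033,.012)); print(c,(M.T@np.r_[c[0]-P[:2],0])[[0,2]].round(4))
g=grab_frame("scene"); x,y=180,150; im=cv2.resize(g["img"][y:y+90,x:x+90,::-1],(600,600),interpolation=cv2.INTER_CUBIC); cv2.imwrite("pics/x2.png",im)
```

```text
[ 0.61423412 -0.01491726  0.10824809] [-6.90645193  2.22822904 11.34417909] [1.02459487 1.55378271 0.29506099] 0.06486281982434361 [ 0.39  0.61 -0.64  1.71  0.42  0.96 -0.02]
shift [ 0.0014  0.0005 -0.0003] turn [ 0.0003 -0.002   0.0008] yaw now 21.89 rows min 1.0 t 23.5
(array([ 0.6132, -0.0119]), np.float32(67.9), np.float32(45.4)) [0.0002 0.0032]
```

View pics/x.png

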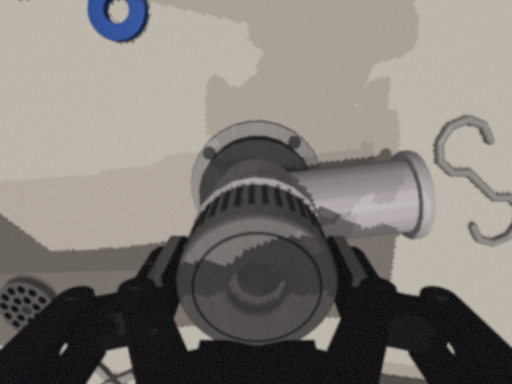

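View pics/x2.png

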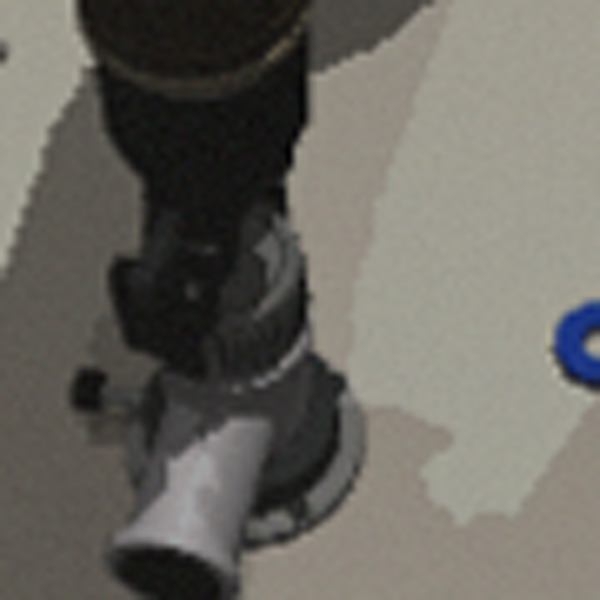

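Emit:
carry_out(
  commands=[
    [-0.0005,0.0004,0.0004,0,0,0,0.05],
    [-0.0005,0.0008,0.0004,0,0,0,0.05],
    [-0.0005,0.0008,0.0004,0,0,0,0.05],
  ],
)

```text
t: 23.9
tool_pos: [0.6142, -0.0148, 0.108]
eef_rot: [-1.551, -0.301, 0.298]
contact_force: [-5.9, 2.0, 14.7]
grip_width: 0.0645
```

Run:
```python
from hv import *
P,M,o=pose(); print(P,o["contact_force"],o["moment"],o["grip_width"],o["q"].round(2)); go([.6157,-.0147,.1077],22)
```

```text
[ 0.61420943 -0.01482729  0.1079764 ] [-5.88403771  2.00310139 14.71346867] [0.90867463 1.55687618 0.24698343] 0.06446664746152517 [ 0.39  0.6  -0.64  1.71  0.43  0.96 -0.02]
shift [ 0.0014  0.0003 -0.0004] turn [ 0.001  -0.0021  0.0019] yaw now 21.88 rows min 1.0 t 23.9
```

Emit:
carry_out(
  commands=[
    [-0.0005,0.0005,0.0003,0,0,0,0.05],
    [-0.0005,0.001,0.0003,0,0,0,0.05],
    [-0.0005,0.001,0.0003,0,0,0,0.05],
    [-0.0005,0.001,0.0003,0,0,0,0.05],
  ],
)

```text
t: 24.3
tool_pos: [0.6141, -0.0147, 0.1078]
eef_rot: [-1.551, -0.302, 0.297]
contact_force: [-6.2, 2.2, 18.7]
grip_width: 0.0652
```

Run:
```python
from hv import *
P,M,o=pose(); print(P,o["contact_force"],o["moment"],o["grip_width"],M[2].round(4)); go([.6157,-.0147,.1077],22)
f=grab_frame("wrist"); cv2.imwrite("pics/y.png",f["img"][:,:,::-1])
a=cv2.imread("pics/s_grip.png"); b=cv2.imread("pics/y.png")
W=np.hstack([cv2.resize(i[170:350,160:360],(400,360),interpolation=cv2.INTER_CUBIC) for i in (a,b)]); cv2.imwrite("pics/y2.png",W)
for n,i in (("grip",a),("now",b)):
    ff=dict(f); ff["img"]=i[:,:,::-1]
    for h in (.0303,.0323,.0343): print(n,h,refine(ff,P[:2],P[2]+h,(.033,.0265)))
```

```text
[ 0.61414561 -0.01470407  0.10775661] [-6.24941678  2.2374175  18.73484178] [0.76492054 1.65849079 0.2803382 ] 0.06521763283387304 [ 0.003  -1.     -0.0016]
shift [ 0.0014  0.0001 -0.0006] turn [ 0.0016 -0.0022  0.003 ] yaw now 21.88 rows min 1.0 t 24.3
grip 0.0303 (array([ 0.6156, -0.0172]), np.float32(88.3), np.float32(53.5))
grip 0.0323 (array([ 0.6151, -0.0162]), np.float32(84.0), np.float32(53.7))
grip 0.0343 (array([ 0.6126, -0.0127]), np.float32(71.2), np.float32(53.7))
now 0.0303 (array([ 0.6156, -0.0172]), np.float32(92.9), np.float32(58.8))
now 0.0323 (array([ 0.6156, -0.0167]), np.float32(90.0), np.float32(58.7))
now 0.0343 (array([ 0.6146, -0.0157]), np.float32(74.8), np.float32(57.7))
```

View pics/y2.png

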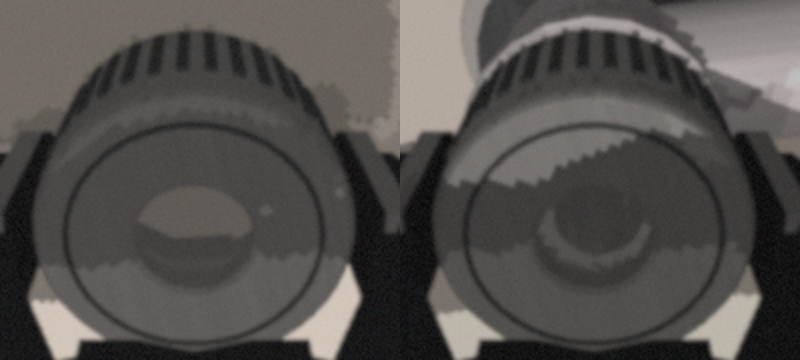

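Emit:
carry_out(
  commands=[
    [0,0,0,0,0,0,0.05],
    [0,0,0,0,0,0,0.05],
    [0,0,0,0,0,0,0.05],
    [0,0,0,0,0,0,0.05],
    [0,0,0,0,0,0,0.05],
  ],
)

```text
t: 24.85
tool_pos: [0.6141, -0.0147, 0.1078]
eef_rot: [-1.551, -0.302, 0.297]
contact_force: [-6.4, 1.5, 17.2]
grip_width: 0.0644
```

Run:
```python
from h import *
P,M,o=pose(); print(P,o["contact_force"],o["grip_width"])
g=grab_frame("scene"); cv2.imwrite("pics/z.png",g["img"][:,:,::-1])
```

```text
[ 0.61414678 -0.0146926   0.10775598] [-6.40647762  1.46231986 17.20234306] 0.06441227335546468
```

View pics/z.png

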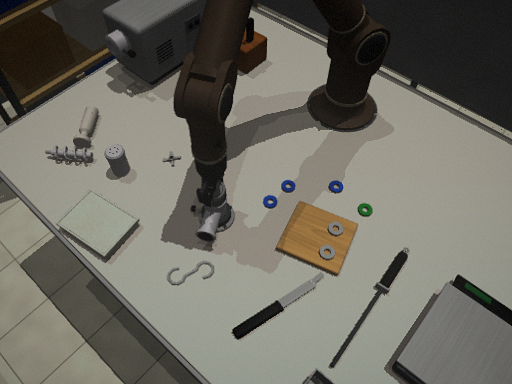

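The scene view shows the other two spacers still on the board at (335,228) and (327,252). The bystanders I can see are where they were. The ring is held steady at home.

```bash
python3 -c "
from station import *
print(finish_job())"
```

```text
the job is handed in; nothing more can be done
None
```

I put two spacers over the stud, flat on the plate, and lowered the end ring over them onto the pins. Turned about 60° under a light push, the ring dropped over the pins. I then pushed it home against the spring and handed the job in at about 25 s with the gripper still holding it down.

**Final checks:**
- **Height:** the tool was steady at 0.1078 m. The ring was gripped with its underside about 7.7 mm below that, so it now sits about 100 mm above the table, which is home. Close-ups show no slip up or down in the fingers.
- **Push:** the upward reading was about 17 N, roughly 25 N above the no-contact reading. Pushing 1 mm further moved the ring only about 0.2 mm, so it is at the stop.
- **Everything else:** the other two spacers are still on the board, and every bystander visible in the last scene view is where it was. The spare plate was hidden behind the arm in that view; I saw it at the edge of an earlier wrist picture but did not measure it.

**What disagreed or was not measured:**
- A side force of about 6 N stayed on the ring, so it bears lightly against the nose or pins. I eased the sideways position twice, which took away less than 1 N.
- Camera estimates of the head's axis differed by about 2 mm between views. The ring's fit over the nose and pins limits how far off centre it can be.
- I inferred the plate's travel from the ring height, not from a direct measurement.

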